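# Pack a gel casting chamber until it is tight

## Task

Pack the casting chamber: first press the air duster's nozzle cap fully down and let it spring back up, to blow the gap clean. Then stand a filler plate from the rack upright in the gap, flat against the fixed end wall, add the second beside it only if there is room (else leave it in the rack), and push the wedge, foot down, between the plates and the sprung pressure plate until all is pressed together and the pressure plate has given way by a few millimetres, short of its stop. Finish while still gripping the wedge and holding it there; leave the tape roll, dropper bottle and petri dish alone.

Things in the scene. Friction and masses are not known exactly. Their poses are not given: they have to be found in the camera images.
- chamber: Grey open casting chamber, fixed. Origin at worktop level under the middle of the fixed end wall's inner face; x along the wall, y across the gap to the cassette pack, z up. Floor at z 8 mm. End wall y -14 to 0, 104 wide, top z 78. Far wall y 80-92, top z 68. Side walls' inner faces x +-44, tops z 30. Air duster (45 dia) at x 120, y 18. Pieces go in with axes parallel to the chamber's.
- nozzle_top (a point): Centre of the flat top of the duster's white nozzle cap (26 mm dia) as it stands up, 131 mm above the worktop. The cap goes straight down 6 mm, against 2 N at first and 5 N when fully down, and springs back. A thin straw on it points at the gap.
- nozzle (a joint): Travel of the nozzle cap in m: 0 up, 0.006 fully down; above 0.0045 counts as pressed.
- pack: Cassette pack on a thumbscrew, fixed in the chamber, axes parallel to it. Origin at worktop level under the foot of the sprung pressure plate at rest: its y in the chamber frame is the gap G at floor level, 12.5 to 24 mm, different each time. Two plates go in if G is above 17 mm; one plate and the wedge suffice if G is below about 18.5 mm. Top z 75 mm, knob to y +104 mm.
- press_foot (a point): Foot of the face of the aluminium sprung pressure plate, 8 mm above the worktop (chamber floor level), mid-width. The plate is 80 mm wide, top z 75 mm, and leans away from the gap 1 mm per 4 mm of height, like the wedge: the gap at height h above the chamber floor is G + h/4.
- press (a joint): How far the pressure plate is pushed back, m: 0 at rest, 0.008 at its stop. Spring 4 N at rest plus 1.5 N per mm. The wedge first touches with its foot 4 x (13 mm - G + total plate thickness) above the chamber floor; then 4 mm further down gives 1 mm. The downward push this takes, friction included, is about as large as the spring's force.
- rack: Grey rack, fixed, 100 x 185 mm, floor 8 mm thick, slotted posts up to 38 mm. Origin in the middle at worktop level. Places along its y axis at -60, 0 and +60 mm: the plates in the first two in either order, the wedge at +60, all standing on the rack floor with axes parallel to the rack's, to be drawn straight up.
- plate_a_center (a point): White filler plate, 80 mm wide (x), 8 thick (y), body 72 high; a gripping tab 18 wide, 8 thick at x +28 mm rises from the body's top to 112 mm above the foot; 60 g. The point is mid-width, mid-thickness, 56 mm above the foot; z up.
- plate_b_center (a point): The other filler plate, the same but with its tab at x -28 mm, so that the tabs of the two plates stand apart when both are in. Point as for the first.
- wedge_center (a point): White wedge, 76 mm wide (x), 150 high, 100 g. Point on the grip's centre line, 75 mm above the foot; z up. Upright flat face at y -11 mm (to the plates), face sloped 1:4 on the +y side (to the pressure plate): 13 thick at the foot, 31 at the shoulder 72 mm up. Above that the grip: 30 wide (x), 10 thick (y), 72 to 150 mm above the foot, centred on the point.
- tape_roll: Tape roll, 100 mm across, 25 mm high, lying; bystander. Origin at its underside.
- dropper_5: Small brown dropper bottle with pointed cap, 25 x 65 mm, standing; bystander. Origin at its underside.
- petri_1: Petri dish, 62 mm across, 13 mm high; bystander. Origin at its underside.
Not all that is in view belongs to the job. Leave any black or blue look-alike of the part that bears plate_b_center alone.

How it is judged:
By the outcome, as a careful person would: the job done as asked, in the order asked, and still so for the second after the job is handed in, while the arm keeps its last pose, push and grip.
It also fails if it takes over 72 s, if anything falls off the work surface, if the arm or the gripper's body presses on something with over 40 N, if the wrist force passes 120 N, or if a joint passes its speed limit or range.

## Robot

A 6-joint arm with a two-finger parallel gripper is mounted at the origin on a cart in front of the work surface, level with it; the furniture and walls round the work are solid. World frame = base frame: x ahead of the robot, y to its left, z up, the work surface at z = 0. Lengths are in m, angles in rad, forces in N, time in s.
With the tool pointing down it reaches from about 0.375 to 0.975 m from the base axis. Payload 3.8 kg.
Tool frame: the origin (TCP) lies on the mounting face of the last link; the fingertips stand 173 mm ahead of it and the grasp point (between the pads) lies 155 mm ahead of it; z points along the fingers, y is the line along which they close (so a half turn about z gives the same grasp; the last joint's range is limited). The gripper opens to 85 mm and grips with 20 to 120 N. Pads are 22 mm wide; open, the fingers measure 114 mm over their backs; the gripper's body (76 mm by 85 mm) begins 54 mm behind the grasp point. The pads swing forward as they close: fully open they stand 13 mm farther back than shut.
Start: joints at [1.194, 0.264, 1.604, -0, 1.274, -0.037], TCP at [0.225, 0.636, 0.405] pointing down, gripper open.
Joint ranges: [-2.63, 2.63], [-0.94, 2.18], [0.31, 2.57], [-1.31, 4.45], [0, 2.66], [-2.55, 2.55]. Speed limits (rad/s): [2.57, 2.57, 3.14, 3.14, 3.14, 3.14].

## Interface

Orientations are given as a rotation vector (axis times angle).
In Python, from workcell import bot gives the robot as it stands.
- The arm moves only by the tool drive_tool, never from a script. Its argument "increments" is a list of rows, each an object with "delta_pos": the shift along the tool's x, y, z in mm, a list of three; "turn": the turn about the tool's z in rad; "jaw": the opening, from -1 (shut) to 1 (fully open). A call has 1 to 8 rows; each row shifts and turns the commanded pose from where the row before left it, along the tool's axes as they then stand; what a row does not reach is not made up. A row lasts 1/12 s, in which the tool goes at most 41.7 mm and 7.16 degrees, less where a joint would pass 70% of its speed; a pose out of reach is approached as far as the arm can. A call is refused whole if a number of a shift passes 41.7 or a number of a turn 0.125, either way. A call with a gripper value outside its range is refused whole. The fingers move at their own pace and stop on an object; "grip_force" is the grip in N (left out, the last holds). Time passes only in rows, so rows that do not move let the fingers close. It gives the time, the measured TCP pose, the force, the opening and the grip force at its end, in the units of the state.
- bot.read_state(): the state, without advancing time (a new reading comes with each control period).
- bot.read_camera(name): name is "scene" or "top" or "wrist"; returns a dict with "pixels" (384x512x3 uint8, red, green, blue), "fovy" (degrees; the focal length in pixels is half the picture's height over the tangent of half this angle, whatever the lens; pixels are square), "cx", "cy" (the principal point, pixels), "k1" (the pictures are not rectified: a ray, as slopes to the right and down, at radius r is drawn at 1 + k1 r^2 times it, then the intrinsics apply), "camera_from_world" (4x4, takes a point from world to camera coordinates); the wrist camera has in their place "hand_eye" (4x4, takes a point from camera to tool coordinates, whose origin is the TCP and whose axes are the flange's). Camera axes: x right, y down, z forward; pixel columns grow to the right and rows downward; lengths in m; the calibration is good to about 2 mm. A picture is of the moment at which its call begins: read the wrist's pose just before it. There is no depth.
- bot.finish_job(): hands the job in; it is judged then, once.
The state is a dict: "time": time; "q": joint angles; "joint_vel": joint speeds; "joint_torque": joint torques, N m; "tool_pos": TCP position; "tcp_rot": TCP orientation; "wrist_force": force on the tool from outside, world axes, zero at the start; "torque": the same for the moment, N m; "width": opening from 0.0 (shut) to 1.0 (fully open); "grip_force": force on a finger pad.
Only numpy, scipy, OpenCV 4.12 (cv2) and the standard library are available. Lean on these libraries where they do the work, as an engineer would, in place of code of your own. Each camera call takes 0.05 s, during which the arm holds its last target. There are 200 camera calls.

## Working session

There is one attempt and no reset: what is moved stays moved. The work goes in short steps, Python scripts to look and compute and a tool call to move; the robot and the scene stay as the last step left them, time stands still between calls to the robot, and variables do not carry over. Pictures are saved under pics/ and viewed, at most 10 in all, crops included, and the job is handed in when it is done.

Besides the shell and the picture viewer there is one more tool, called after "Request:" by a JSON object that holds its "fn" and its "kwargs". drive_tool: Moves the arm, as the interface text tells. Its arguments: {"type":"object","properties":{"increments":{"type":"array"},"grip_force":{"type":"number"}},"required":["increments"]}

```bash
ls; mkdir -p pics; cat > h.py <<'E'
import numpy as np, cv2
from workcell import bot
from scipy.spatial.transform import Rotation as R
def shot(name,fn=None):
    s=bot.read_state(); c=bot.read_camera(name); c['s']=s
    if fn: cv2.imwrite('pics/'+fn,c['pixels'][:,:,::-1])
    return c
def K(c):
    h=c['pixels'].shape[0]; f=h/2/np.tan(np.radians(c['fovy'])/2)
    return np.array([[f,0,c['cx']],[0,f,c['cy']],[0,0,1]]),np.array([c['k1'],0,0,0,0.])
def cfw(c):
    if 'camera_from_world' in c: return np.array(c['camera_from_world'])
    T=np.eye(4);T[:3,:3]=R.from_rotvec(c['s']['tcp_rot']).as_matrix();T[:3,3]=c['s']['tool_pos']
    return np.linalg.inv(T@np.array(c['hand_eye']))
def ray(c,uv):
    k,d=K(c);uv=np.array(uv,float).reshape(-1,1,2)
    p=cv2.undistortPoints(uv,k,d)[:,0];T=np.linalg.inv(cfw(c))
    return T[:3,3],(np.c_[p,np.ones(len(p))]@T[:3,:3].T)
def onz(c,uv,z):
    o,v=ray(c,uv); return o+v*((z-o[2])/v[:,2])[:,None]
def proj(c,P):
    k,d=K(c);T=cfw(c);r=cv2.Rodrigues(T[:3,:3])[0]
    return cv2.projectPoints(np.array(P,float).reshape(-1,1,3),r,T[:3,3],k,d)[0][:,0]
import pickle
def save(c,fn): pickle.dump(c,open(fn,'wb'))
def load(fn): return pickle.load(open(fn,'rb'))
E
python3 - <<'E'
from h import *
ims=[]
for n in('scene','top','wrist'):
    c=shot(n,n+'0.png'); save(c,n+'0.pkl'); print(n,c['fovy'],c['cx'],c['cy'],c['k1']); 
    T=np.linalg.inv(cfw(c)); print(T.round(3).tolist())
print(bot.read_state())
a=cv2.imread('pics/scene0.png');b=cv2.imread('pics/top0.png')
cv2.imwrite('pics/s.png',cv2.resize(a,(800,600)));cv2.imwrite('pics/t.png',cv2.resize(b,(800,600)))
E
```

```text
pics
scene 46.03158062557676 256.91720713298923 189.14721980177748 -0.1239153955184481
[[-1.0, 0.003, 0.019, 0.5], [-0.011, 0.717, -0.697, 0.959], [-0.015, -0.697, -0.717, 1.066], [0.0, 0.0, 0.0, 1.0]]
top 46.62432075434972 259.42576006724204 194.2494999214162 -0.04912716388432616
[[0.008, -0.983, 0.181, 0.261], [-1.0, -0.003, 0.023, -0.02], [-0.022, -0.181, -0.983, 1.391], [0.0, 0.0, 0.0, 1.0]]
wrist 66.70135612460628 253.85931839882178 191.8936346861261 -0.0402400421905727
[[0.333, 0.903, 0.271, 0.156], [0.943, -0.319, -0.098, 0.661], [-0.002, 0.288, -0.957, 0.374], [0.0, 0.0, 0.0, 1.0]]
{'time': 0.15, 'q': array([ 1.19406264e+00,  2.64611239e-01,  1.60505821e+00,  4.33766621e-05,
        1.27369111e+00, -3.68762051e-02]), 'joint_vel': array([-0.00106596, -0.00176603, -0.00342981, -0.00046929,  0.00112596,
       -0.00036297]), 'joint_torque': array([ 5.55962743e-04, -5.15909278e+01, -3.67957270e+01, -2.05067572e-04,
        8.01828748e-03, -1.29009192e-05]), 'tool_pos': array([0.22489888, 0.63616103, 0.4036279 ]), 'tcp_rot': array([-5.31232652e-01, -3.09594142e+00,  2.70412106e-03]), 'wrist_force': array([ 0.76579757, -0.38603702,  0.1814162 ]), 'torque': array([ 0.02594549,  0.02496153, -0.03802201]), 'grip_force': 0.0, 'width': 1.002945209218403}
```

View pics/s.png

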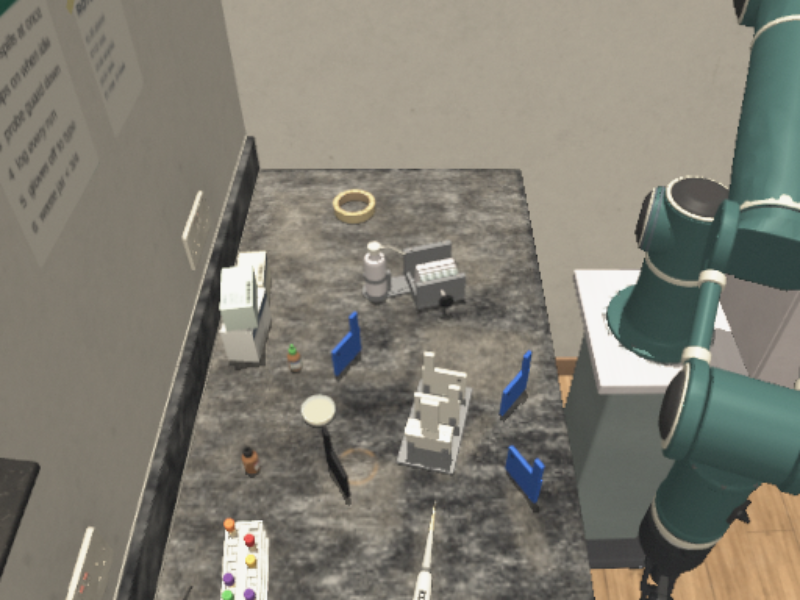

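View pics/t.png

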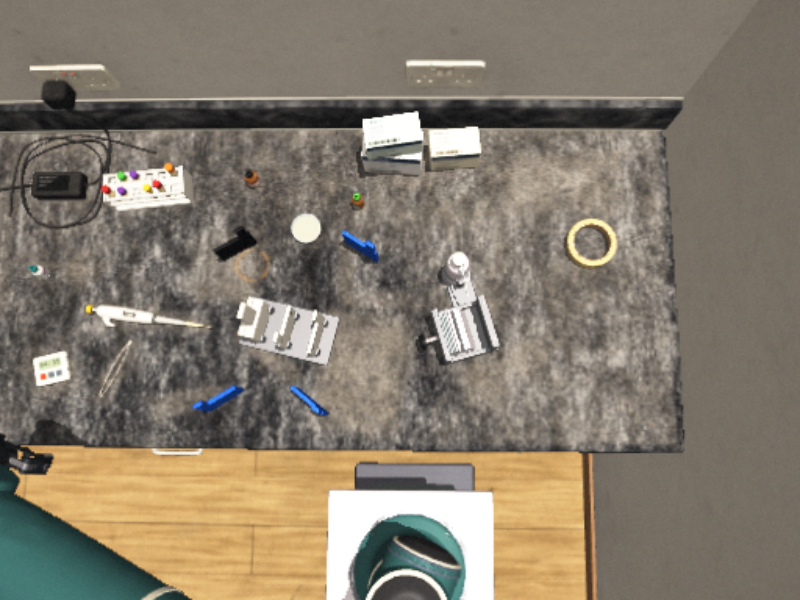

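The scene view shows the rack with its white parts at about (437,412), and the chamber at (435,280) with the duster at (375,265). The top view shows the rack at (288,330), the chamber at (465,328) and the cap at (458,262). The only white plates are in the rack. The blue ones at (360,245), (218,400) and (308,400) and the black one at (235,245) are the look-alikes, lying loose on the worktop.

```bash
cat >> h.py <<'E'
def tool(): 
    s=bot.read_state(); return np.array(s['tool_pos']),R.from_rotvec(s['tcp_rot']).as_matrix(),s
def togo(p,yaw=None):
    """p: target TCP; yaw: world direction angle (mod pi) of the tool y axis. Prints shift in current tool axes (mm), turn"""
    t,M,s=tool(); d=M.T@(np.array(p)-t)*1000; tr=0
    cur=np.arctan2(M[1,1],M[0,1])
    if yaw is not None:
        tr=-((yaw-cur+np.pi/2)%np.pi-np.pi/2)
    print('t',round(s['time'],2),'tcp',t.round(4),'tooly',round(cur,4),'tilt',M[:,2].round(4),'q6',s['q'][5].round(3),'F',s['wrist_force'].round(1),'w',round(s['width'],3),'gf',round(s['grip_force'],1))
    print('shift',d.round(1),'turn',round(tr,4))
E
python3 - <<'E'
from h import *
c=load('top0.pkl'); a=.64
for n,uv,z in[('rack',(290,330),.01),('wedgetop',(243,310),.158),('cap',(458,258),.131),('chamwall',(480,325),.078),('knob',(425,342),.05)]:
    print(n,onz(c,[np.array(uv)*a],z).round(3))
togo([.5,0,.45],0)
for nm,box in (('top',(140,150,330,250)),('scene',(210,140,320,310))):
    im=cv2.imread(f'pics/{nm}0.png');x0,y0,x1,y1=box
    if nm=='top': t=cv2.resize(im[y0:y1,x0:x1],None,fx=4,fy=4,interpolation=cv2.INTER_CUBIC);cv2.imwrite('pics/tc.png',t)
print(cfw(load('wrist0.pkl')).shape, load('wrist0.pkl')['hand_eye'].round(4).tolist())
E
```

```text
rack [[0.46  0.245 0.01 ]]
wedgetop [[0.475 0.303 0.158]]
cap [[ 0.58  -0.087  0.131]]
chamwall [[ 0.462 -0.131  0.078]]
knob [[ 0.432 -0.027  0.05 ]]
t 0.15 tcp [0.2249 0.6362 0.4036] tooly 1.2309 tilt [-7.0e-04 -1.6e-03 -1.0e+00] q6 -0.037 F [ 0.8 -0.4  0.2] w 1.003 gf 0.0
shift [-471.4 -508.1  -45.5] turn 1.2309
(4, 4) [[-0.0002, -0.9575, -0.2885, 0.0729], [1.0, -0.0003, 0.0003, 0.0005], [-0.0003, -0.2885, 0.9575, 0.0295], [0.0, 0.0, 0.0, 1.0]]
```

View pics/tc.png

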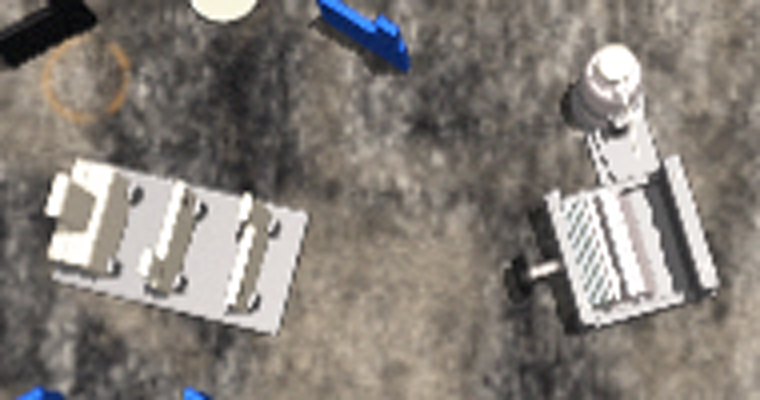

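The crop shows the rack's three slots: the wedge at (85,215), a plate at (175,240) with its tab at the lower end, and a plate at (250,250) with its tab at the upper end. The gap is the dark slot at about (670,230), and the cap is at (613,68). Next I'll move over the rack to take a wrist view.

```bash
python3 - <<'E'
from h import *
togo([.545,.235,.43],1.326)
M=tool()[1]; print(M.T@np.array([0.0,-.335,0])*1000)
E
```

```text
t 0.15 tcp [0.2249 0.6362 0.4036] tooly 1.2309 tilt [-7.0e-04 -1.6e-03 -1.0e+00] q6 -0.037 F [ 0.8 -0.4  0.2] w 1.003 gf 0.0
shift [-435.5 -271.5  -25.9] turn -0.0951
[-111.67721626 -315.83682763    0.54560195]
```

Request:
{"fn": "drive_tool", "kwargs": {"increments": [{"delta_pos":[-33.5,-20.9,-2],"turn":0,"jaw":1},{"delta_pos":[-33.5,-20.9,-2],"turn":0,"jaw":1},{"delta_pos":[-33.5,-20.9,-2],"turn":0,"jaw":1},{"delta_pos":[-33.5,-20.9,-2],"turn":0,"jaw":1},{"delta_pos":[-33.5,-20.9,-2],"turn":0,"jaw":1},{"delta_pos":[-33.5,-20.9,-2],"turn":0,"jaw":1},{"delta_pos":[-33.5,-20.9,-2],"turn":0,"jaw":1},{"delta_pos":[-33.5,-20.9,-2],"turn":0,"jaw":1}]}}

```text
time: 0.82
tool_pos: [0.4226, 0.3877, 0.4205]
tcp_rot: [-0.531, -3.096, 0.0]
wrist_force: [0.2, 0.7, 0.1]
width: 1.0
grip_force: 0.0
```

Request:
{"fn": "drive_tool", "kwargs": {"increments": [{"delta_pos":[-33.5,-20.9,-2],"turn":0,"jaw":1},{"delta_pos":[-33.5,-20.9,-2],"turn":0,"jaw":1},{"delta_pos":[-33.5,-20.9,-2],"turn":0,"jaw":1},{"delta_pos":[-33.5,-20.9,-2],"turn":0,"jaw":1},{"delta_pos":[-33.5,-20.9,-2],"turn":-0.095,"jaw":1},{"delta_pos":[0,0,0],"turn":0,"jaw":1},{"delta_pos":[0,0,0],"turn":0,"jaw":1}]}}

```text
time: 1.4
tool_pos: [0.5461, 0.2332, 0.4304]
tcp_rot: [-0.391, -3.117, 0.0]
wrist_force: [-0.5, -0.4, -0.7]
width: 1.003
grip_force: 0.0
```

```bash
python3 - <<'E'
from h import *
c=shot('wrist','w1.png'); save(c,'w1.pkl')
cv2.imwrite('pics/w1b.png',cv2.resize(cv2.imread('pics/w1.png'),(800,600),interpolation=cv2.INTER_CUBIC))
togo([.57,-.1,.43],1.8)
E
```

```text
t 1.45 tcp [0.5452 0.2344 0.4302] tooly 1.323 tilt [-1.2e-03  2.0e-04 -1.0e+00] q6 -0.959 F [-0.7  0.3 -0.6] w 1.001 gf 0.0
shift [-1.060e+02 -3.181e+02  1.000e-01] turn -0.477
```

View pics/w1b.png

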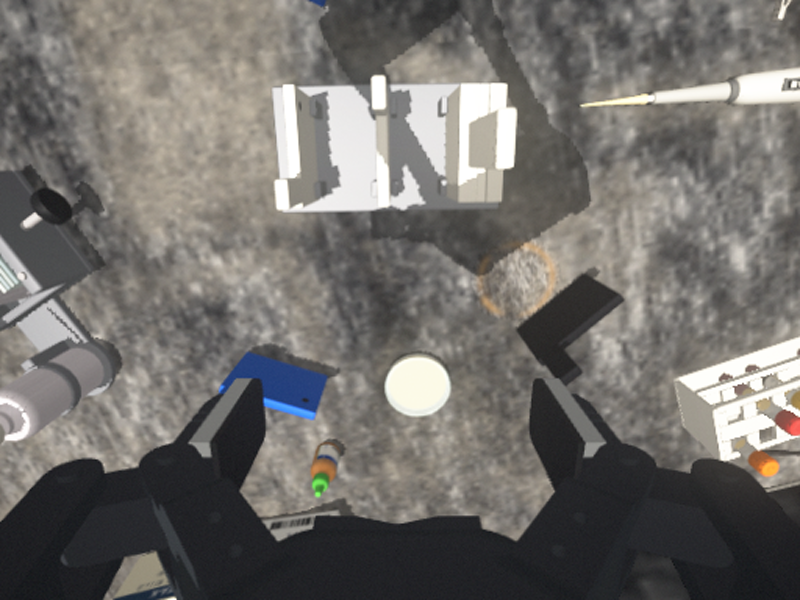

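The wrist view shows the rack squarely. The plate at left (285,145) has its tab at (281,193), toward rack +x, so it is plate A in the y −60 place. The middle plate (380,145) has its tab at (379,90), toward −x, so it is plate B. The wedge is at (480,140) with its grip top at (506,140). The blue part at (275,385) and the black part at (570,320) are the look-alikes.

Request:
{"fn": "drive_tool", "kwargs": {"increments": [{"delta_pos":[-11.8,-35.3,0],"turn":0,"jaw":-1},{"delta_pos":[-11.8,-35.3,0],"turn":0,"jaw":-1},{"delta_pos":[-11.8,-35.3,0],"turn":0,"jaw":-1},{"delta_pos":[-11.8,-35.3,0],"turn":0,"jaw":-1},{"delta_pos":[-11.8,-35.3,0],"turn":0,"jaw":-1},{"delta_pos":[-11.8,-35.3,0],"turn":0,"jaw":-1},{"delta_pos":[-11.8,-35.3,0],"turn":0,"jaw":-1},{"delta_pos":[-11.8,-35.3,0],"turn":0,"jaw":-1}]}}

```text
time: 2.12
tool_pos: [0.5677, -0.0614, 0.4305]
tcp_rot: [-0.381, -3.118, -0.001]
wrist_force: [0.4, 0.0, -0.0]
width: -0.001
grip_force: 0.0
```

Request:
{"fn": "drive_tool", "kwargs": {"increments": [{"delta_pos":[-11.8,-35.3,0],"turn":-0.119,"jaw":-1},{"delta_pos":[0,0,0],"turn":-0.119,"jaw":-1},{"delta_pos":[0,0,0],"turn":-0.119,"jaw":-1},{"delta_pos":[0,0,0],"turn":-0.119,"jaw":-1},{"delta_pos":[0,0,0],"turn":0,"jaw":-1},{"delta_pos":[0,0,0],"turn":0,"jaw":-1}]}}

```text
time: 2.62
tool_pos: [0.5709, -0.0974, 0.4304]
tcp_rot: [0.359, -3.121, -0.001]
wrist_force: [1.2, 0.3, 0.1]
width: -0.003
grip_force: 0.0
```

```bash
python3 - <<'E'
from h import *
c=shot('wrist','w2.png'); save(c,'w2.pkl')
cv2.imwrite('pics/w2b.png',cv2.resize(cv2.imread('pics/w2.png'),(800,600),interpolation=cv2.INTER_CUBIC))
togo([.57,-.1,.43],1.8)
c=load('w1.pkl'); im=c['pixels']; g=im[40:150,165:345].min(2)
for th in (225,235):
    m=(g>th).astype(np.uint8)
    n,l,st,ce=cv2.connectedComponentsWithStats(m)
    for i in range(1,n):
        if st[i,4]>30:
            p=np.argwhere(l==i)[:,::-1].astype(np.float32)+[165,40]
            print(th,st[i,4],[np.round(v,1) for v in cv2.minAreaRect(p.astype(np.float32))])
E
```

```text
t 2.67 tcp [ 0.571  -0.0975  0.4305] tooly 1.8002 tilt [-3.e-04  3.e-04 -1.e+00] q6 -2.013 F [-0.9  0.4 -0.3] w 0.002 gf 0.0
shift [ 1.5 -2.2  0.5] turn 0.0002
225 172 [array([242.,  59.]), array([20.,  8.]), np.float64(90.0)]
225 1294 [array([311.5,  85. ]), array([64., 35.]), np.float64(90.0)]
225 756 [array([183.1,  83.6]), array([59.3, 13.1]), np.float64(85.9)]
225 836 [array([274.2,  82. ]), array([27.1, 55.3]), np.float64(2.9)]
225 2760 [array([222.5,  95. ]), array([78., 93.]), np.float64(90.0)]
235 159 [array([241.5,  59. ]), array([20.,  7.]), np.float64(90.0)]
235 583 [array([321.5,  80. ]), array([54., 15.]), np.float64(90.0)]
235 600 [array([183.2,  83.6]), array([59.3, 12.6]), np.float64(85.9)]
235 680 [array([303. ,  85.5]), array([63., 18.]), np.float64(90.0)]
235 571 [array([219.2, 120.1]), array([31.8, 44.7]), np.float64(26.6)]
235 228 [array([243.5, 114.5]), array([33.,  9.]), np.float64(90.0)]
235 143 [array([180., 124.]), array([18.5,  7.4]), np.float64(85.2)]
```

View pics/w2b.png

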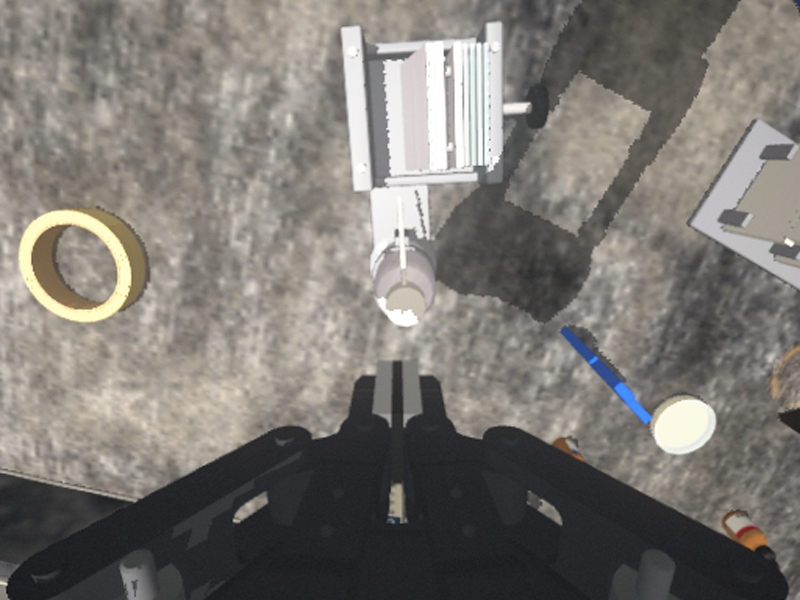

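The wrist view shows the end wall running from (350,28) to (362,190), the pack to its right, the duster cap at about (405,300) with its straw toward the gap, and the rack at far right. I'll enlarge the chamber.

```bash
python3 - <<'E'
from h import *
im=cv2.imread('pics/w2.png')[8:124,212:354]
cv2.imwrite('pics/w2c.png',cv2.resize(im,None,fx=5,fy=5,interpolation=cv2.INTER_CUBIC))
E
```

```text
(no output)
```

View pics/w2c.png

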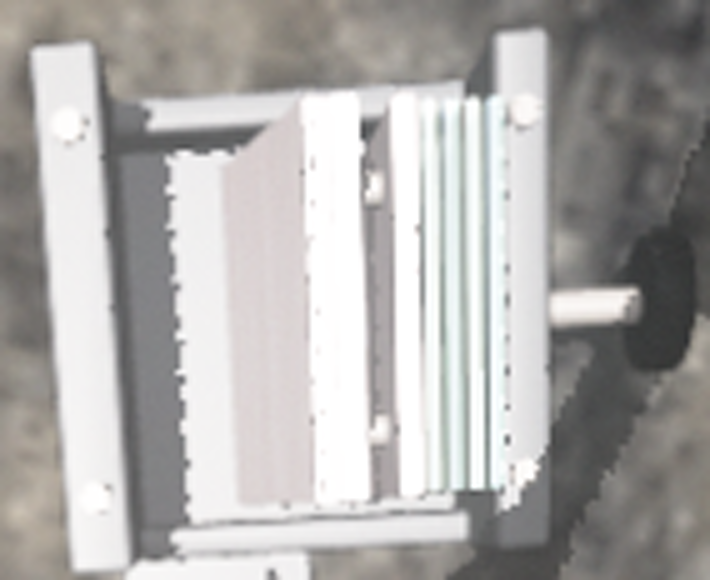

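The crop shows the end wall's inner top edge from (95,43) to (130,568), the foot of the pressure plate face from (222,170) to (238,505), and its top edge from (303,95) to (316,500). Now I'll compute the frames.

```bash
python3 - <<'E'
from h import *
c=load('w2.pkl'); f=lambda x,y:(212+(x+.5)/5-.5,8+(y+.5)/5-.5)
P=lambda l,z:onz(c,[f(*p) for p in l],z)
W=P([(32,45),(95,43),(130,568),(73,570)],.078); print('wall',W.round(4).tolist())
e=W[1]-W[2]; ex=e[:2]; L=np.hypot(*ex); print('len',L,'outer len',np.hypot(*(W[0]-W[3])[:2]))
ex=-ex/L if ex[0]<0 else ex/L
yaw=np.arctan2(ex[1],ex[0]); ey=np.array([-ex[1],ex[0]]); o=(W[1]+W[2])[:2]/2
print('yaw',yaw,'origin',o)
def ch(p): d=p[:,:2]-o; return np.c_[d@ex,d@ey].round(4).tolist()
print('outer',ch(W[[0,3]])); print('foot',ch(P([(222,170),(238,505)],.008))); print('top',ch(P([(303,95),(316,500)],.075)))
print('farwall outer',ch(P([(547,30),(549,400)],.068)),'inner',ch(P([(497,30)],.068)))
print('sidetop',ch(P([(147,127),(172,530)],.030)))
noz=o+ex*.12+ey*.018; print('nozzle by frame',noz, proj(c,[*noz,.131])/.64)
im=c['pixels']; g=im.min(2).astype(int)
c1=load('w1.pkl'); T=onz(c1,[(242,59),(180,124)],.12); print('tabs B,A',T.round(4))
d=(T[1]-T[0])[:2]; print('dist',np.hypot(*d),'exp',np.hypot(.056,.06)); ry=np.arctan2(d[1],d[0])-np.arctan2(-.06,.056)
rx=np.array([np.cos(ry),np.sin(ry)]);ryv=np.array([-rx[1],rx[0]]); ro=T[:,:2].mean(0)+ryv*.03
print('rack yaw',ry,'o',ro); print('yaw rack edge')
g8=onz(c1,np.array([(274,86),(277,211),(500,208)])*.64,.008); print('corners in rack',[((p[:2]-ro)@rx,(p[:2]-ro)@ryv) for p in g8])
for x,y,z in((28,-60,.12),(-28,0,.12),(0,60,.158),(15,60,.158),(-15,60,.158),(50,-92.5,.008),(-50,-92.5,.008),(50,92.5,.008)):
    p=ro+rx*x/1000+ryv*y/1000; print((x,y),p.round(4),(proj(c1,[*p,z])/.64).round(0))
togo([*noz,.33],1.8)
E
```

```text
wall [[0.426, -0.1673, 0.078], [0.4228, -0.1552, 0.078], [0.5211, -0.1266, 0.078], [0.5243, -0.1386, 0.078]]
len 0.10234261632479066 outer len 0.10244948221467713
yaw 0.2828922022283578 origin [ 0.47195474 -0.14092992]
outer [[-0.0515, -0.0125], [0.0509, -0.0123]]
foot [[-0.0398, 0.0252], [0.0403, 0.0252]]
top [[-0.0402, 0.041], [0.0392, 0.0408]]
farwall outer [[-0.0516, 0.0919], [0.0208, 0.0925]] inner [[-0.0521, 0.0816]]
sidetop [[-0.0457, 0.008], [0.0451, 0.0083]]
nozzle by frame [ 0.58216058 -0.09014929] [[403.39037318 305.95753208]]
tabs B,A [[0.4351 0.2511 0.12  ]
 [0.4754 0.1797 0.12  ]]
dist 0.08196540192378982 exp 0.08207313811473277
rack yaw -0.23610917690796007 o [0.46224689 0.24457794]
yaw rack edge
corners in rack [(np.float64(-0.049816288475798234), np.float64(-0.08694331455527933)), (np.float64(0.04893706995746877), np.float64(-0.09265778330444788)), (np.float64(0.049049015252685374), np.float64(0.09754610799599255))]
(28, -60) [0.4754 0.1797] [[281. 194.]]
(-28, 0) [0.435  0.2511] [[378.  92.]]
(0, 60) [0.4763 0.3029] [[495. 139.]]
(15, 60) [0.4909 0.2994] [[494. 169.]]
(-15, 60) [0.4617 0.3064] [[496. 107.]]
(50, -92.5) [0.4892 0.1429] [[277. 212.]]
(-50, -92.5) [0.392  0.1663] [[267.  86.]]
(50, 92.5) [0.5325 0.3228] [[494. 209.]]
t 2.67 tcp [ 0.571  -0.0975  0.4305] tooly 1.8002 tilt [-3.e-04  3.e-04 -1.e+00] q6 -2.013 F [-0.9  0.4 -0.3] w 0.002 gf 0.0
shift [-12.6   4.6 100.5] turn 0.0002
```

```bash
python3 - <<'E'
from h import *
im=cv2.imread('pics/w1.png')[44:142,170:336]
im=(255*(im/255.)**2.2).astype(np.uint8)
cv2.imwrite('pics/w1c.png',cv2.resize(im,None,fx=4.8,fy=4.8,interpolation=cv2.INTER_CUBIC))
E
```

```text
(no output)
```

View pics/w1c.png

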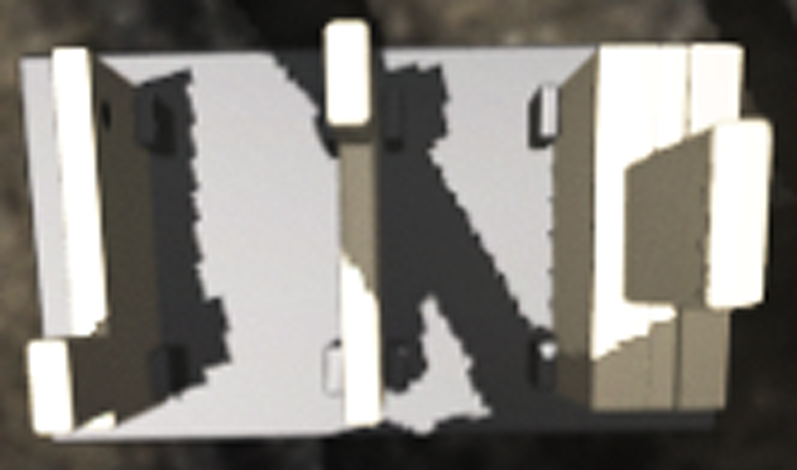

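Request:
{"fn": "drive_tool", "kwargs": {"increments": [{"delta_pos":[-6,2.7,33],"turn":0,"jaw":-1},{"delta_pos":[-6,2.7,33],"turn":0,"jaw":-1},{"delta_pos":[0,0,34.5],"turn":-0.054,"jaw":-1},{"delta_pos":[0,0,15],"turn":0,"jaw":-1},{"delta_pos":[0,0,5],"turn":0,"jaw":-1},{"delta_pos":[0,0,0],"turn":0,"jaw":-1}]}}

```text
time: 3.17
tool_pos: [0.5808, -0.09, 0.3082]
tcp_rot: [0.445, -3.106, -0.002]
wrist_force: [-0.1, 0.3, -0.2]
width: -0.002
grip_force: 0.0
```

```bash
python3 - <<'E'
from h import *
c1=load('w1.pkl'); f=lambda x,y:(170+(x+.5)/4.8-.5,44+(y+.5)/4.8-.5)
P=lambda l,z:onz(c1,[f(*p) for p in l],z)
ry=-.236; ro=np.array([.46225,.24458]); rx=np.array([np.cos(ry),np.sin(ry)]);rv=np.array([-rx[1],rx[0]])
def rk(n,l,z): d=P(l,z)[:,:2]-ro; print(n,(np.c_[d@rx,d@rv]*1000).round(1).tolist())
rk('tabA c',[(50,387)],.12); rk('tabB',[(348,72)],.12); rk('grip corners',[(716,121),(770,119),(763,304),(708,306)],.158)
rk('wedge -y edge',[(601,47),(592,358)],.08); rk('wedge +y edge',[(742,47),(725,408)],.08)
rk('A top',[(52,47),(98,47),(106,330),(60,335)],.08); rk('B body end',[(345,422),(380,422)],.08)
rk('tabA cor',[(29,341),(66,341),(72,431),(35,433)],.12);rk('tabB cor',[(325,21),(369,21),(371,124),(329,124)],.12)
rk('rack',[(21,60),(40,437),(715,430)],.008)
noz=np.array([.58216,-.09015])+.0008*np.array([-.279,.960])
togo([*noz,.30],np.pi/2+.283)
E
```

```text
tabA c [[28.2, -60.0]]
tabB [[-28.3, 0.1]]
grip corners [[-14.9, 60.9], [-15.2, 69.6], [13.9, 70.0], [14.1, 60.8]]
wedge -y edge [[-38.2, 52.2], [26.0, 51.7]]
wedge +y edge [[-38.0, 82.1], [37.3, 82.0]]
A top [[-40.1, -63.9], [-39.8, -54.1], [18.4, -56.4], [19.3, -66.8]]
B body end [[39.4, -3.8], [39.5, 4.1]]
tabA cor [[19.3, -63.4], [19.4, -56.1], [36.8, -56.3], [37.0, -63.7]]
tabB cor [[-37.1, -4.0], [-37.0, 4.1], [-19.2, 4.2], [-19.3, -3.7]]
rack [[-48.6, -88.8], [48.4, -91.7], [49.1, 95.6]]
t 3.17 tcp [ 0.5808 -0.09    0.3082] tooly 1.8551 tilt [-3.8e-03  8.0e-04 -1.0e+00] q6 -2.051 F [-0.1  0.3 -0.2] w -0.002 gf 0.0
shift [-1.3  0.2  8.2] turn 0.0013
```

Request:
{"fn": "drive_tool", "kwargs": {"increments": [{"delta_pos":[-1.3,0,3],"turn":0,"jaw":-1},{"delta_pos":[0,0,3],"turn":0,"jaw":-1},{"delta_pos":[0,0,2],"turn":0,"jaw":-1},{"delta_pos":[0,0,1],"turn":0,"jaw":-1},{"delta_pos":[0,0,0],"turn":0,"jaw":-1},{"delta_pos":[0,0,0],"turn":0,"jaw":-1}]}}

```text
time: 3.67
tool_pos: [0.5836, -0.0906, 0.3027]
tcp_rot: [-0.446, 3.106, -0.001]
wrist_force: [1.9, 0.4, 2.7]
width: -0.001
grip_force: 1.4
```

Request:
{"fn": "drive_tool", "kwargs": {"increments": [{"delta_pos":[0,0,1],"turn":0,"jaw":-1},{"delta_pos":[0,0,1],"turn":0,"jaw":-1},{"delta_pos":[0,0,0],"turn":0,"jaw":-1},{"delta_pos":[0,0,0],"turn":0,"jaw":-1}]}}

```text
time: 4.0
tool_pos: [0.5832, -0.0907, 0.2998]
tcp_rot: [-0.446, 3.108, -0.001]
wrist_force: [2.3, -0.0, 4.5]
width: -0.003
grip_force: 2.1
```

Request:
{"fn": "drive_tool", "kwargs": {"increments": [{"delta_pos":[0,0,1.5],"turn":0,"jaw":-1},{"delta_pos":[0,0,1.5],"turn":0,"jaw":-1},{"delta_pos":[0,0,0],"turn":0,"jaw":-1},{"delta_pos":[0,0,0],"turn":0,"jaw":-1}]}}

```text
time: 4.33
tool_pos: [0.5833, -0.0907, 0.2983]
tcp_rot: [-0.446, 3.108, -0.001]
wrist_force: [-0.2, 1.2, 12.8]
width: 0.003
grip_force: 6.6
```

The force jumped to 12.8 N, well past the 5 N of full travel, so the cap is bottomed. I'll lift off and let it spring back.

Request:
{"fn": "drive_tool", "kwargs": {"increments": [{"delta_pos":[0,0,-15],"turn":0,"jaw":-1},{"delta_pos":[0,0,-25],"turn":0,"jaw":-1},{"delta_pos":[0,0,-30],"turn":0.12,"jaw":-1},{"delta_pos":[0,0,-30],"turn":0.12,"jaw":0},{"delta_pos":[0,0,0],"turn":0.12,"jaw":0},{"delta_pos":[0,0,0],"turn":0.12,"jaw":0},{"delta_pos":[0,0,0],"turn":0.04,"jaw":0}]}}

```text
time: 4.92
tool_pos: [0.5817, -0.0905, 0.3952]
tcp_rot: [-0.376, -3.115, 0.0]
wrist_force: [-0.3, -1.0, -0.7]
width: 0.498
grip_force: 0.0
```

```bash
python3 - <<'E'
from h import *
togo([.4754,.1797,.38],1.335)
E
```

```text
t 4.92 tcp [ 0.5817 -0.0905  0.3952] tooly 1.3306 tilt [-3.6e-03  3.0e-04 -1.0e+00] q6 -1.527 F [-0.3 -1.  -0.7] w 0.498 gf 0.0
shift [167.5 237.1  15.7] turn -0.0044
```

Request:
{"fn": "drive_tool", "kwargs": {"increments": [{"delta_pos":[20.9,29.6,0],"turn":0,"jaw":0},{"delta_pos":[20.9,29.6,0],"turn":0,"jaw":0},{"delta_pos":[20.9,29.6,0],"turn":0,"jaw":0},{"delta_pos":[20.9,29.6,0],"turn":0,"jaw":0},{"delta_pos":[20.9,29.6,0],"turn":0,"jaw":0},{"delta_pos":[20.9,29.6,0],"turn":0,"jaw":0},{"delta_pos":[20.9,29.6,10],"turn":0,"jaw":0},{"delta_pos":[20.9,29.6,15],"turn":0,"jaw":0}]}}

```text
time: 5.58
tool_pos: [0.4738, 0.1798, 0.3709]
tcp_rot: [-0.368, -3.119, 0.001]
wrist_force: [0.6, 0.7, 0.8]
width: 0.497
grip_force: 0.0
```

Request:
{"fn": "drive_tool", "kwargs": {"increments": [{"delta_pos":[0,0,20],"turn":0,"jaw":0},{"delta_pos":[0,0,20],"turn":0,"jaw":0},{"delta_pos":[0,0,0],"turn":0,"jaw":0},{"delta_pos":[0,0,0],"turn":0,"jaw":0}]}}

```text
time: 5.92
tool_pos: [0.4736, 0.1783, 0.3286]
tcp_rot: [-0.366, -3.114, 0.005]
wrist_force: [0.7, -0.4, 0.4]
width: 0.504
grip_force: 0.0
```

```bash
python3 - <<'E'
from h import *
c=shot('wrist','w3.png'); save(c,'w3.pkl')
im=cv2.imread('pics/w3.png'); im=(255*(im/255.)**1.8).astype(np.uint8)
cv2.imwrite('pics/w3b.png',cv2.resize(im,(800,600),interpolation=cv2.INTER_CUBIC))
togo([.4754,.1797,.33],1.335)
E
```

```text
t 5.97 tcp [0.4746 0.1783 0.3303] tooly 1.3358 tilt [-0.0033 -0.0013 -1.    ] q6 -1.025 F [-0.3  0.2  0.3] w 0.497 gf 0.0
shift [-0.4  1.6  0.3] turn 0.0008
```

View pics/w3b.png

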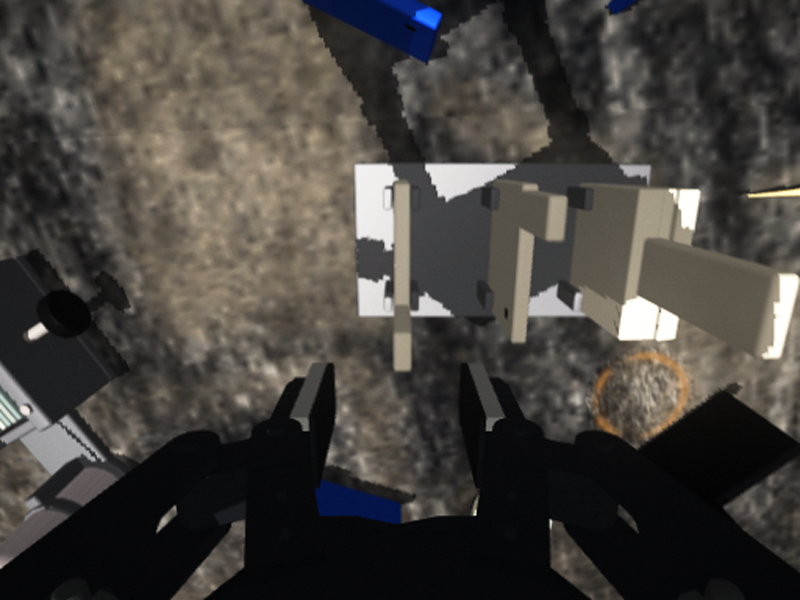

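The hover view shows plate A's tab from above, at column 402 and ending at row 370, between the open fingers at 334 and 461. The rack corners are at (355,164) and (357,316), and the wedge grip's top is at (785,315).

```bash
python3 - <<'E'
from h import *
c=load('w3.pkl'); t=np.array(c['s']['tool_pos']);M=R.from_rotvec(c['s']['tcp_rot']).as_matrix()
def show(n,l,z):
    p=onz(c,np.array(l,float)*.64,z); print(n,'world',p[:,:2].round(4).tolist(),'tool mm',((p-t)@M*1000).round(1)[:,:2].tolist())
show('tabA end',[(394,370),(411,370)],.12); show('A body top far end',[(402,181)],.08)
show('rack',[(356,164),(358,316),(650,164)],.008)
show('B tab top',[(548,195),(564,195),(563,239),(550,240)],.12)
show('grip top',[(776,274),(798,272),(789,354),(767,357)],.158)
show('B body',[(515,341),(526,341)],.08)
show('shoulder',[(638,190),(617,339),(657,340)],.08)
E
```

```text
tabA end world [[0.4844, 0.1741], [0.4861, 0.1813]] tool mm [[-12.7, -0.7], [-12.7, 6.6]]
A body top far end world [[0.4097, 0.1956]] tool mm [[64.7, 3.0]]
rack world [[0.3955, 0.1704], [0.4911, 0.1465], [0.4369, 0.3481]] tool mm [[72.3, -24.5], [-26.3, -25.6], [73.2, 158.0]]
B tab top world [[0.4264, 0.2493], [0.4278, 0.2554], [0.4448, 0.2527], [0.444, 0.2476]] tool mm [[61.1, 59.0], [61.2, 65.2], [44.1, 66.5], [43.6, 61.4]]
grip top world [[0.4633, 0.3081], [0.4643, 0.3156], [0.4936, 0.3129], [0.4928, 0.3051]] tool mm [[39.2, 124.6], [39.9, 132.1], [10.8, 136.3], [9.8, 128.5]]
B body world [[0.5012, 0.2341], [0.5025, 0.2396]] tool mm [[-15.4, 61.7], [-15.4, 67.4]]
shoulder world [[0.4391, 0.3037], [0.5126, 0.2862], [0.5181, 0.3068]] tool mm [[61.2, 115.0], [-14.3, 115.0], [-15.0, 136.4]]
```

Request:
{"fn": "drive_tool", "kwargs": {"increments": [{"delta_pos":[-3.5,2.7,23],"turn":0,"jaw":0},{"delta_pos":[0,0,30],"turn":0,"jaw":0},{"delta_pos":[0,0,15],"turn":0,"jaw":0},{"delta_pos":[0,0,0],"turn":0,"jaw":-0.3},{"delta_pos":[0,0,0],"turn":0,"jaw":-0.6},{"delta_pos":[0,0,0],"turn":0,"jaw":-1},{"delta_pos":[0,0,0],"turn":0,"jaw":-1},{"delta_pos":[0,0,0],"turn":0,"jaw":-1}], "grip_force": 50}}

```text
time: 6.63
tool_pos: [0.4801, 0.1801, 0.2651]
tcp_rot: [0.367, 3.117, -0.0]
wrist_force: [-0.4, -4.0, 4.1]
width: 0.078
grip_force: 50.4
```

```bash
python3 - <<'E'
from h import *
togo([.4754,.1797,.38],1.335); print(bot.read_state()['torque'].round(2))
E
```

```text
t 6.63 tcp [0.4801 0.1801 0.2651] tooly 1.3363 tilt [ 2.8e-03 -6.0e-04 -1.0e+00] q6 -1.024 F [-0.4 -4.   4.1] w 0.078 gf 50.4
shift [   4.2   -1.5 -115. ] turn 0.0013
[-0.95  0.18  0.04]
```

Request:
{"fn": "drive_tool", "kwargs": {"increments": [{"delta_pos":[0,-1,-10],"turn":0,"jaw":-1},{"delta_pos":[0,0,-25],"turn":0,"jaw":-1},{"delta_pos":[0,0,-35],"turn":0,"jaw":-1},{"delta_pos":[0,0,-35],"turn":0,"jaw":-1},{"delta_pos":[0,0,0],"turn":-0.12,"jaw":-1},{"delta_pos":[0,0,0],"turn":-0.12,"jaw":-1},{"delta_pos":[0,0,0],"turn":-0.12,"jaw":-1},{"delta_pos":[0,0,0],"turn":-0.12,"jaw":-1}]}}

```text
time: 7.3
tool_pos: [0.4791, 0.18, 0.3702]
tcp_rot: [-0.393, 3.114, 0.003]
wrist_force: [0.0, -0.3, -1.2]
width: 0.081
grip_force: 49.7
```

```bash
cat >> h.py <<'E'
yaw=.283; O=np.array([.47173,-.14016]); EX=np.array([np.cos(yaw),np.sin(yaw)]); EY=np.array([-EX[1],EX[0]])
def chw(x,y): return O+EX*x/1000+EY*y/1000
E
python3 - <<'E'
from h import *
togo([*chw(28,12),.37],np.pi/2+yaw)
E
```

```text
t 7.3 tcp [0.4791 0.18   0.3702] tooly 1.8218 tilt [ 0.0027  0.0021 -1.    ] q6 -1.512 F [ 0.  -0.3 -1.2] w 0.081 gf 49.7
shift [  59.  -295.4   -0.3] turn -0.032
```

Request:
{"fn": "drive_tool", "kwargs": {"increments": [{"delta_pos":[7,-20,0],"turn":0,"jaw":-1},{"delta_pos":[7,-36,0],"turn":0,"jaw":-1},{"delta_pos":[7,-36,0],"turn":0,"jaw":-1},{"delta_pos":[7,-36,0],"turn":0,"jaw":-1},{"delta_pos":[7,-36,0],"turn":0,"jaw":-1},{"delta_pos":[6,-36,0],"turn":0,"jaw":-1},{"delta_pos":[6,-36,0],"turn":0,"jaw":-1},{"delta_pos":[6,-36,0],"turn":0,"jaw":-1}]}}

```text
time: 7.97
tool_pos: [0.4936, -0.0987, 0.3699]
tcp_rot: [-0.384, 3.115, 0.0]
wrist_force: [0.7, 0.1, -1.2]
width: 0.08
grip_force: 49.8
```

Request:
{"fn": "drive_tool", "kwargs": {"increments": [{"delta_pos":[6,-23.4,0],"turn":-0.032,"jaw":-1},{"delta_pos":[0,0,0],"turn":0,"jaw":-1},{"delta_pos":[0,0,0],"turn":0,"jaw":-1},{"delta_pos":[0,0,0],"turn":0,"jaw":-1}]}}

```text
time: 8.3
tool_pos: [0.4935, -0.1209, 0.3689]
tcp_rot: [-0.432, 3.11, 0.001]
wrist_force: [-0.2, 0.1, -0.6]
width: 0.082
grip_force: 49.9
```

```bash
python3 - <<'E'
from h import *
c=shot('wrist','w4.png'); save(c,'w4.pkl')
im=cv2.imread('pics/w4.png')[0:300,110:410]
cv2.imwrite('pics/w4b.png',cv2.resize(im,None,fx=2,fy=2,interpolation=cv2.INTER_CUBIC))
togo([*chw(28,12),.37],np.pi/2+yaw)
E
```

```text
t 8.35 tcp [ 0.4935 -0.1205  0.3688] tooly 1.8482 tilt [ 9.e-04  7.e-04 -1.e+00] q6 -2.137 F [-0.  -0.2 -0.5] w 0.086 gf 49.9
shift [-1.6 -0.8 -1.2] turn -0.0056
```

View pics/w4b.png

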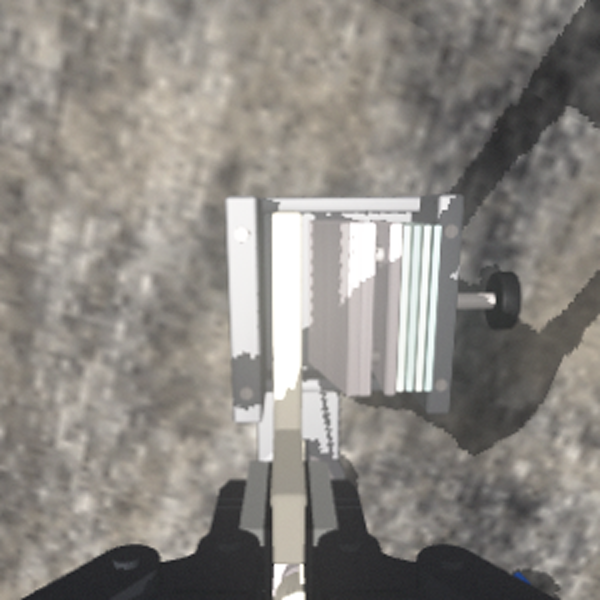

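The view shows the held plate's body top at columns 273–300, the wall's inner top edge from (257,198) to (260,420), the pressure plate foot at about (303,215) to (309,350), and its top edge at about (349,222) to (347,392).

```bash
python3 - <<'E'
from h import *
c=load('w4.pkl'); t=np.array(c['s']['tool_pos']);M=R.from_rotvec(c['s']['tcp_rot']).as_matrix()
def show(n,l,z):
    p=onz(c,np.array(l,float)/2+[110,0],z); d=(p[:,:2]-O); print(n,'chamber',(np.c_[d@EX,d@EY]*1000).round(1).tolist(),'tool',((p-t)@M*1000).round(1)[:,:2].tolist())
show('wall inner',[(257,198),(260,420)],.078); show('wall outer',[(227,198),(234,421)],.078)
show('plate body top',[(272,212),(300,212),(302,385),(274,385)],.184)
show('foot',[(303,215),(309,350)],.008); show('press top',[(350,222),(347,392)],.075); show('tab top',[(273,495),(305,495)],.224)
show('side wall in',[(275,210),(420,208)],.030); show('plate foot pack bottom edge',[(347,394)],.075)
im=c['pixels'].astype(int)
for v in (110,130,150,170): print(v,' '.join(str(x) for x in im[v,220:300].mean(1).astype(int)))
E
```

```text
wall inner chamber [[-50.4, -0.0], [50.8, -0.8]] tool [[77.1, -13.0], [-24.2, -13.1]]
wall outer chamber [[-50.6, -12.9], [51.2, -13.2]] tool [[77.1, -25.9], [-24.7, -25.5]]
plate body top chamber [[-45.3, 9.0], [-45.3, 16.1], [1.1, 16.6], [1.0, 8.8]] tool [[71.9, -4.0], [71.9, 3.2], [25.5, 4.0], [25.5, -3.8]]
foot chamber [[-42.4, 21.6], [33.6, 25.1]] tool [[69.3, 8.5], [-6.7, 12.6]]
press top chamber [[-40.1, 40.4], [38.1, 40.7]] tool [[67.0, 27.4], [-11.2, 28.3]]
tab top chamber [[14.1, 9.3], [14.1, 16.3]] tool [[12.4, -3.2], [12.4, 3.8]]
side wall in chamber [[-45.2, 6.7], [-45.9, 80.7]] tool [[72.0, -6.3], [73.1, 67.7]]
plate foot pack bottom edge chamber [[39.1, 40.8]] tool [[-12.2, 28.4]]
110 118 120 121 176 233 244 244 243 243 243 243 243 243 243 243 243 237 206 142 108 105 113 129 135 135 145 248 255 255 255 255 255 255 255 255 255 255 255 255 254 244 238 241 240 223 199 175 158 155 156 153 155 155 155 154 152 154 153 153 152 150 151 151 154 156 157 157 155 154 183 202 206 219 223 221 158 181 178 178 178
130 116 115 115 137 200 236 242 242 242 242 242 242 241 242 241 241 241
[... 200 characters left out ...]
 255 255 254 254 255 255 255 255 255 255 227 181 188
150 155 153 151 146 165 217 236 239 239 239 240 239 239 238 238 237 237 232 203 146 119 117 122 135 140 141 240 254 255 255 255 255 255 255 255 255 255 255 255 254 242 233 235 234 226 190 167 167 164 165 166 165 163 165 167 165 163 163 161 161 200 219 183 161 183 197 198 198 197 195 191 204 208 203 200 204 181 153 147 146
170 169 170 169 168 160 183 222 234 235 235 235 235 234 234 234 232 233 232 215 175 130 113 112 130 137 139 225 253 255 255 255 255 255 255 255 255 255 255 255 253 226 157 139 142 156 163 163 162 160 162 162 160 159 161 162 161 160 160 159 158 157 159 160 162 183 195 197 194 193 189 195 201 201 199 198 193 160 142 140 143
```

Request:
{"fn": "drive_tool", "kwargs": {"increments": [{"delta_pos":[-4.7,-2.5,10],"turn":0,"jaw":-1},{"delta_pos":[0,0,20],"turn":0,"jaw":-1},{"delta_pos":[0,0,20],"turn":0,"jaw":-1},{"delta_pos":[0,0,15],"turn":0,"jaw":-1},{"delta_pos":[0,0,10],"turn":0,"jaw":-1},{"delta_pos":[0,0,10],"turn":0,"jaw":-1},{"delta_pos":[0,0,5],"turn":0,"jaw":-1},{"delta_pos":[0,0,0],"turn":0,"jaw":-1}]}}

```text
time: 9.02
tool_pos: [0.4984, -0.1219, 0.2769]
tcp_rot: [0.435, -3.109, -0.001]
wrist_force: [0.4, -0.4, -1.0]
width: 0.081
grip_force: 49.8
```

Request:
{"fn": "drive_tool", "kwargs": {"increments": [{"delta_pos":[0,0,5],"turn":0,"jaw":-1},{"delta_pos":[0,0,4],"turn":0,"jaw":-1},{"delta_pos":[0,0,2],"turn":0,"jaw":-1},{"delta_pos":[0,0,0],"turn":0,"jaw":-1},{"delta_pos":[0,0,0],"turn":0,"jaw":-1}]}}

```text
time: 9.43
tool_pos: [0.4988, -0.1226, 0.2674]
tcp_rot: [-0.434, 3.111, -0.0]
wrist_force: [0.2, 0.8, -1.4]
width: 0.084
grip_force: 49.8
```

Request:
{"fn": "drive_tool", "kwargs": {"increments": [{"delta_pos":[0,0,2],"turn":0,"jaw":-1},{"delta_pos":[0,0,1],"turn":0,"jaw":-1},{"delta_pos":[0,-2,0],"turn":0,"jaw":-1},{"delta_pos":[0,-2,0],"turn":0,"jaw":-1},{"delta_pos":[0,0,0],"turn":0,"jaw":-1},{"delta_pos":[0,0,0],"turn":0,"jaw":-1}]}}

```text
time: 9.93
tool_pos: [0.5003, -0.1265, 0.265]
tcp_rot: [-0.433, 3.11, -0.001]
wrist_force: [-1.8, 1.4, 5.4]
width: 0.084
grip_force: 50.7
```

Request:
{"fn": "drive_tool", "kwargs": {"increments": [{"delta_pos":[0,-1,0.5],"turn":0,"jaw":-1},{"delta_pos":[0,-1,0],"turn":0,"jaw":-1},{"delta_pos":[0,0,0],"turn":0,"jaw":-1},{"delta_pos":[0,0,0],"turn":0,"jaw":-1}]}}

```text
time: 10.27
tool_pos: [0.5008, -0.1278, 0.265]
tcp_rot: [-0.432, 3.11, 0.002]
wrist_force: [-1.0, 5.9, 9.3]
width: 0.09
grip_force: 51.4
```

```bash
python3 - <<'E'
from h import *
togo([*chw(28,4),.265],np.pi/2+yaw); t,M,s=tool(); d=t[:2]-O; print('chamber',d@EX*1000,d@EY*1000,'F tool',(M.T@s['wrist_force']).round(1),s['torque'].round(2))
E
```

```text
t 10.27 tcp [ 0.5008 -0.1278  0.265 ] tooly 1.8471 tilt [ 0.001   0.0017 -1.    ] q6 -2.147 F [-1.   5.9  9.3] w 0.09 gf 51.4
shift [ 3.4  0.2 -0. ] turn -0.0067
chamber 31.365262188934143 3.7942051888833506 F tool [-0.6  6.  -9.3] [ 1.18  0.53 -0.01]
```

Request:
{"fn": "drive_tool", "kwargs": {"increments": [{"delta_pos":[0,0,-1],"turn":0,"jaw":-1},{"delta_pos":[0,0.3,0],"turn":0,"jaw":-0.8},{"delta_pos":[0,0,0],"turn":0,"jaw":-0.55},{"delta_pos":[0,0,0],"turn":0,"jaw":-0.5},{"delta_pos":[0,0,-15],"turn":0,"jaw":-0.5},{"delta_pos":[0,0,-30],"turn":0,"jaw":-0.5},{"delta_pos":[0,0,-35],"turn":0,"jaw":-0.5},{"delta_pos":[0,0,-35],"turn":0,"jaw":-0.5}]}}

```text
time: 10.93
tool_pos: [0.4996, -0.128, 0.3796]
tcp_rot: [0.433, -3.109, -0.001]
wrist_force: [0.8, 0.1, -0.3]
width: 0.252
grip_force: 0.0
```

```bash
python3 - <<'E'
from h import *
c=shot('wrist','w5.png'); save(c,'w5.pkl')
togo([.4351,.2511,.38],1.335); 
t=np.array(c['s']['tool_pos']);M=R.from_rotvec(c['s']['tcp_rot']).as_matrix()
# plate tab/body profiles across y at chamber lines
im=c['pixels'].astype(int).mean(2)
for x,z in((28,.12),(-20,.08),(0,.08)):
    P=[[*chw(x,y),z] for y in np.arange(-16,24,1)]
    uv=proj(c,P); v=cv2.remap(im.astype(np.float32),uv[:,:1].astype(np.float32),uv[:,1:].astype(np.float32),1)[:,0]
    print(x,uv[0].round(),' '.join(f'{int(y)}:{int(a)}' for y,a in zip(np.arange(-16,24,1),v)))
E
```

```text
t 10.98 tcp [ 0.5023 -0.1288  0.3886] tooly 1.8479 tilt [ 0.0103 -0.0037 -0.9999] q6 -2.147 F [ 2.4 -1.   5. ] w 0.252 gf 0.0
shift [-39.3 383.8   6.5] turn 0.5129
28 [229. 194.] -16:143 -15:145 -14:151 -13:154 -12:141 -11:119 -10:115 -9:119 -8:127 -7:133 -6:138 -5:137 -4:130 -3:121 -2:117 -1:116 0:145 1:182 2:189 3:190 4:190 5:190 6:190 7:183 8:198 9:222 10:225 11:225 12:223 13:223 14:223 15:222 16:222 17:220 18:218 19:217 20:217 21:204 22:191 23:160
-20 [231. 131.] -16:121 -15:151 -14:190 -13:227 -12:239 -11:240 -10:239 -9:239 -8:239 -7:238 -6:238 -5:237 -4:236 -3:233 -2:210 -1:152 0:203 1:250 2:254 3:255 4:255 5:255 6:255 7:254 8:228 9:156 10:131 11:131 12:132 13:131 14:132 15:131 16:133 17:158 18:209 19:231 20:225 21:214 22:214 23:216
0 [232. 153.] -16:137 -15:155 -14:189 -13:226 -12:236 -11:236 -10:236 -9:235 -8:235 -7:234 -6:234 -5:233 -4:232 -3:231 -2:205 -1:147 0:201 1:254 2:255 3:255 4:255 5:255 6:255 7:254 8:222 9:150 10:128 11:129 12:129 13:129 14:128 15:129 16:138 17:190 18:225 19:229 20:224 21:217 22:213 23:214
```

Request:
{"fn": "drive_tool", "kwargs": {"increments": [{"delta_pos":[-4,25,0],"turn":0,"jaw":-0.4},{"delta_pos":[-4,39,0],"turn":0,"jaw":-0.4},{"delta_pos":[-4,39,0],"turn":0,"jaw":-0.2},{"delta_pos":[-4,39,0],"turn":0,"jaw":-0.2},{"delta_pos":[-4,39,0],"turn":0,"jaw":-0.2},{"delta_pos":[-4,39,0],"turn":0,"jaw":-0.2},{"delta_pos":[-4,39,0],"turn":0,"jaw":-0.2},{"delta_pos":[-4,39,0],"turn":0,"jaw":-0.2}]}}

```text
time: 11.65
tool_pos: [0.4487, 0.1689, 0.3794]
tcp_rot: [-0.434, 3.111, -0.001]
wrist_force: [0.5, -0.2, -0.2]
width: 0.398
grip_force: 0.0
```

Request:
{"fn": "drive_tool", "kwargs": {"increments": [{"delta_pos":[-4,39,0],"turn":0,"jaw":-0.2},{"delta_pos":[-3.3,38,0],"turn":0.12,"jaw":-0.2},{"delta_pos":[0,0,0],"turn":0.12,"jaw":-0.2},{"delta_pos":[0,0,0],"turn":0.12,"jaw":-0.2},{"delta_pos":[0,0,20],"turn":0.12,"jaw":-0.2},{"delta_pos":[0,0,20],"turn":0.033,"jaw":-0.2},{"delta_pos":[0,0,0],"turn":0,"jaw":-0.2},{"delta_pos":[0,0,0],"turn":0,"jaw":-0.2}]}}

```text
time: 12.32
tool_pos: [0.4354, 0.2408, 0.3382]
tcp_rot: [-0.356, -3.118, 0.003]
wrist_force: [-0.4, 0.1, -0.3]
width: 0.397
grip_force: 0.0
```

```bash
python3 - <<'E'
from h import *
c=shot('wrist','w6.png'); save(c,'w6.pkl')
togo([.4351,.2511,.265],1.335)
c=load('w6.pkl'); im=c['pixels'].astype(int).mean(2).astype(np.float32)
ry=-.236; ro=np.array([.46225,.24458]); rx=np.array([np.cos(ry),np.sin(ry)]);rv=np.array([-rx[1],rx[0]])
def prof(n,a,b,z):
    s=np.linspace(0,1,41); P=[[*(ro+rx*(a[0]+(b[0]-a[0])*k)/1000+rv*(a[1]+(b[1]-a[1])*k)/1000),z] for k in s]
    uv=proj(c,P).astype(np.float32); v=cv2.remap(im,uv[:,:1],uv[:,1:],1)[:,0]; print(n,uv[0].round(),uv[-1].round(),v.astype(int).tolist())
prof('tabB y -20..20',(-28,-20),(-28,20),.12)
prof('tabB x -48..-8',(-48,0),(-8,0),.12)
prof('body y',(10,-20),(10,20),.08)
prof('body x end 20..60',(20,0),(60,0),.08)
E
```

```text
t 12.37 tcp [0.436  0.241  0.3395] tooly 1.3435 tilt [-8.e-04 -6.e-04 -1.e+00] q6 -0.888 F [1.3 1.6 0.7] w 0.403 gf 0.0
shift [ 3.1  9.7 74.5] turn 0.0085
tabB y -20..20 [240. 211.] [297. 211.] [234, 233, 233, 233, 233, 233, 232, 233, 233, 232, 232, 232, 232, 227, 192, 204, 182, 201, 208, 207, 207, 207, 206, 195, 149, 129, 190, 227, 229, 230, 229, 229, 229, 228, 228, 228, 229, 228, 228, 228, 228]
tabB x -48..-8 [269. 183.] [268. 238.] [203, 191, 166, 162, 163, 163, 164, 164, 164, 164, 165, 165, 181, 202, 206, 208, 208, 207, 207, 207, 207, 207, 208, 207, 207, 206, 207, 208, 207, 215, 250, 254, 254, 254, 254, 255, 255, 255, 255, 255, 255]
body y [242. 236.] [289. 237.] [231, 231, 231, 231, 230, 230, 230, 230, 230, 220, 222, 235, 233, 224, 198, 184, 229, 254, 255, 255, 255, 255, 255, 254, 215, 130, 134, 170, 218, 228, 228, 228, 228, 228, 228, 227, 228, 218, 129, 74, 75]
body x end 20..60 [265. 247.] [264. 286.] [255, 255, 255, 255, 255, 255, 255, 255, 255, 255, 255, 255, 255, 255, 255, 255, 255, 255, 255, 255, 253, 229, 137, 102, 101, 104, 106, 107, 102, 99, 99, 109, 113, 112, 109, 106, 103, 102, 105, 109, 108]
```

Request:
{"fn": "drive_tool", "kwargs": {"increments": [{"delta_pos":[1.2,5,0],"turn":0.008,"jaw":-0.2},{"delta_pos":[1.2,4.7,15],"turn":0,"jaw":-0.2},{"delta_pos":[0,0,30],"turn":0,"jaw":-0.2},{"delta_pos":[0,0,20],"turn":0,"jaw":-0.2},{"delta_pos":[0,0,10],"turn":0,"jaw":-0.2},{"delta_pos":[0,0,0],"turn":0,"jaw":-0.2}]}}

```text
time: 12.87
tool_pos: [0.4352, 0.2509, 0.2631]
tcp_rot: [-0.37, -3.117, 0.003]
wrist_force: [-0.3, 0.1, -0.6]
width: 0.4
grip_force: 0.0
```

Request:
{"fn": "drive_tool", "kwargs": {"increments": [{"delta_pos":[0,0,0],"turn":0,"jaw":-0.5},{"delta_pos":[0,0,0],"turn":0,"jaw":-0.7},{"delta_pos":[0,0,0],"turn":0,"jaw":-1},{"delta_pos":[0,0,0],"turn":0,"jaw":-1},{"delta_pos":[0,0,0],"turn":0,"jaw":-1}]}}

```text
time: 13.28
tool_pos: [0.4368, 0.2514, 0.2667]
tcp_rot: [0.37, 3.117, 0.002]
wrist_force: [-0.2, -1.8, 5.5]
width: 0.083
grip_force: 50.1
```

Request:
{"fn": "drive_tool", "kwargs": {"increments": [{"delta_pos":[0,0,-10],"turn":0,"jaw":-1},{"delta_pos":[0,0,-25],"turn":0,"jaw":-1},{"delta_pos":[0,0,-40],"turn":0,"jaw":-1},{"delta_pos":[0,0,-40],"turn":-0.1,"jaw":-1},{"delta_pos":[0,0,0],"turn":-0.12,"jaw":-1},{"delta_pos":[0,0,0],"turn":-0.12,"jaw":-1},{"delta_pos":[0,0,0],"turn":-0.12,"jaw":-1},{"delta_pos":[0,0,0],"turn":-0.05,"jaw":-1}]}}

```text
time: 13.95
tool_pos: [0.4357, 0.2512, 0.381]
tcp_rot: [-0.437, 3.11, 0.002]
wrist_force: [0.7, -0.2, -1.4]
width: 0.079
grip_force: 49.1
```

```bash
python3 - <<'E'
from h import *
togo([*chw(-27,15),.38],np.pi/2+yaw-.006)
E
```

```text
t 13.95 tcp [0.4357 0.2512 0.381 ] tooly 1.8497 tilt [ 0.0013  0.0013 -1.    ] q6 -1.377 F [ 0.7 -0.2 -1.4] w 0.079 gf 49.1
shift [ 100.2 -371.3    0.5] turn 0.0019
```

Request:
{"fn": "drive_tool", "kwargs": {"increments": [{"delta_pos":[10,-22,0],"turn":0,"jaw":-1},{"delta_pos":[10,-38,0],"turn":0,"jaw":-1},{"delta_pos":[10,-39,0],"turn":0,"jaw":-1},{"delta_pos":[10,-39,0],"turn":0,"jaw":-1},{"delta_pos":[10,-39,0],"turn":0,"jaw":-1},{"delta_pos":[10,-39,0],"turn":0,"jaw":-1},{"delta_pos":[10,-39,0],"turn":0,"jaw":-1},{"delta_pos":[10,-39,0],"turn":0,"jaw":-1}]}}

```text
time: 14.62
tool_pos: [0.4377, -0.0552, 0.3807]
tcp_rot: [-0.428, 3.11, -0.0]
wrist_force: [0.6, -0.2, 0.1]
width: 0.083
grip_force: 49.1
```

Request:
{"fn": "drive_tool", "kwargs": {"increments": [{"delta_pos":[10,-39,0],"turn":0,"jaw":-1},{"delta_pos":[10,-38.3,0],"turn":0,"jaw":-1},{"delta_pos":[0,0,0],"turn":0,"jaw":-1},{"delta_pos":[0,0,0],"turn":0,"jaw":-1},{"delta_pos":[0,0,0],"turn":0,"jaw":-1}]}}

```text
time: 15.03
tool_pos: [0.4397, -0.1333, 0.38]
tcp_rot: [-0.426, 3.112, 0.001]
wrist_force: [0.3, 0.2, -1.0]
width: 0.081
grip_force: 49.3
```

```bash
cat >> h.py <<'E'
def prof(c,n,a,b,z):
    "brightness along a chamber-frame line a->b (mm), 41 samples"
    im=c['pixels'].astype(np.float32).mean(2); s=np.linspace(0,1,41)
    P=[[*chw(a[0]+(b[0]-a[0])*k,a[1]+(b[1]-a[1])*k),z] for k in s]
    uv=proj(c,P).astype(np.float32); v=cv2.remap(im,uv[:,:1],uv[:,1:],1)[:,0]; print(n,uv[0].round(),uv[-1].round(),v.astype(int).tolist())
E
python3 - <<'E'
from h import *
c=shot('wrist','w7.png'); save(c,'w7.pkl')
togo([*chw(-27,15),.38],np.pi/2+yaw-.006)
ft=c['s']['tool_pos'][2]-.2587
prof(c,'body y -5..35 @x5',(5,-5),(5,35),ft+.072)
prof(c,'body y @x30',(30,-5),(30,35),ft+.072)
prof(c,'body x 20..60',(20,15),(60,15),ft+.072)
prof(c,'body x -60..-20',(-60,15),(-20,15),ft+.072)
prof(c,'wall x end 32..72',(32,-7),(72,-7),.078)
E
```

```text
t 15.08 tcp [ 0.4398 -0.1326  0.3798] tooly 1.8446 tilt [ 1.e-04  8.e-04 -1.e+00] q6 -2.192 F [ 0.7 -0.9 -0.3] w 0.081 gf 49.3
shift [-1.6 -1.2 -0.2] turn -0.0032
body y -5..35 @x5 [221. 283.] [285. 282.] [47, 48, 49, 49, 50, 50, 51, 51, 51, 52, 52, 51, 52, 56, 58, 69, 156, 190, 191, 192, 192, 191, 191, 191, 186, 136, 63, 60, 55, 56, 55, 56, 57, 57, 55, 56, 56, 56, 55, 56, 56]
body y @x30 [223. 316.] [284. 315.] [44, 42, 43, 44, 43, 41, 41, 42, 42, 48, 47, 92, 214, 245, 252, 254, 252, 254, 254, 255, 254, 254, 254, 250, 252, 240, 253, 255, 254, 165, 49, 49, 46, 45, 44, 46, 45, 45, 46, 44, 46]
body x 20..60 [254. 303.] [254. 351.] [255, 255, 255, 255, 255, 255, 255, 255, 254, 254, 254, 254, 254, 254, 254, 254, 254, 253, 229, 187, 159, 152, 154, 156, 155, 154, 66, 41, 39, 38, 36, 35, 39, 39, 40, 39, 38, 39, 38, 37, 38]
body x -60..-20 [252. 182.] [253. 246.] [140, 158, 157, 159, 160, 160, 159, 160, 157, 157, 157, 156, 158, 157, 158, 157, 158, 158, 176, 193, 196, 181, 160, 156, 157, 158, 157, 157, 156, 157, 156, 156, 156, 156, 156, 157, 155, 156, 155, 155, 155]
wall x end 32..72 [232. 240.] [233. 274.] [116, 89, 83, 90, 100, 105, 107, 114, 117, 120, 122, 123, 124, 125, 127, 127, 127, 127, 127, 126, 126, 125, 125, 126, 126, 126, 126, 125, 138, 111, 78, 59, 56, 55, 54, 55, 55, 55, 54, 54, 53]
```

Request:
{"fn": "drive_tool", "kwargs": {"increments": [{"delta_pos":[-1.5,-0.8,15],"turn":0,"jaw":-1},{"delta_pos":[0,0,25],"turn":0,"jaw":-1},{"delta_pos":[0,0,20],"turn":0,"jaw":-1},{"delta_pos":[0,0,15],"turn":0,"jaw":-1},{"delta_pos":[0,0,10],"turn":0,"jaw":-1},{"delta_pos":[0,0,10],"turn":0,"jaw":-1},{"delta_pos":[0,0,5],"turn":0,"jaw":-1},{"delta_pos":[0,0,0],"turn":0,"jaw":-1}]}}

```text
time: 15.75
tool_pos: [0.4414, -0.1329, 0.2788]
tcp_rot: [0.43, -3.111, -0.001]
wrist_force: [-0.0, -0.2, -0.8]
width: 0.082
grip_force: 49.3
```

Request:
{"fn": "drive_tool", "kwargs": {"increments": [{"delta_pos":[0,0,5],"turn":0,"jaw":-1},{"delta_pos":[0,0,4],"turn":0,"jaw":-1},{"delta_pos":[0,0,2],"turn":0,"jaw":-1},{"delta_pos":[0,0,1],"turn":0,"jaw":-1},{"delta_pos":[0,0,0],"turn":0,"jaw":-1},{"delta_pos":[0,0,0],"turn":0,"jaw":-1}]}}

```text
time: 16.25
tool_pos: [0.4416, -0.1339, 0.2679]
tcp_rot: [-0.428, 3.112, -0.0]
wrist_force: [-0.4, 0.5, -0.3]
width: 0.085
grip_force: 49.3
```

Request:
{"fn": "drive_tool", "kwargs": {"increments": [{"delta_pos":[0,-1,1.5],"turn":0,"jaw":-1},{"delta_pos":[0,-1,0.5],"turn":0,"jaw":-1},{"delta_pos":[0,-1,0],"turn":0,"jaw":-1},{"delta_pos":[0,0,0],"turn":0,"jaw":-1},{"delta_pos":[0,0,0],"turn":0,"jaw":-1}]}}

```text
time: 16.67
tool_pos: [0.4426, -0.1364, 0.2667]
tcp_rot: [-0.428, 3.112, 0.002]
wrist_force: [-1.9, 3.4, 6.9]
width: 0.084
grip_force: 50.4
```

```bash
python3 - <<'E'
from h import *
togo([*chw(-27,12),.265],np.pi/2+yaw-.006); t,M,s=tool(); d=t[:2]-O; print('chamber',d@EX*1000,d@EY*1000,'F tool',(M.T@s['wrist_force']).round(1))
E
```

```text
t 16.67 tcp [ 0.4426 -0.1364  0.2667] tooly 1.8441 tilt [ 2.0e-04  1.2e-03 -1.0e+00] q6 -2.198 F [-1.9  3.4  6.9] w 0.084 gf 50.4
shift [0.1 0.2 1.7] turn -0.0037
chamber -26.9192805478964 11.756316489685195 F tool [ 0.9  3.7 -6.9]
```

Request:
{"fn": "drive_tool", "kwargs": {"increments": [{"delta_pos":[0,0,-1],"turn":0,"jaw":-1},{"delta_pos":[0,0.3,0],"turn":0,"jaw":-0.8},{"delta_pos":[0,0,0],"turn":0,"jaw":-0.6},{"delta_pos":[0,0,0],"turn":0,"jaw":-0.6},{"delta_pos":[0,0,-15],"turn":0,"jaw":-0.6},{"delta_pos":[0,0,-30],"turn":0,"jaw":-0.6},{"delta_pos":[0,0,-40],"turn":0,"jaw":-0.6},{"delta_pos":[0,0,-40],"turn":0,"jaw":-0.6}]}}

```text
time: 17.33
tool_pos: [0.4416, -0.1362, 0.3918]
tcp_rot: [0.428, -3.109, -0.002]
wrist_force: [2.1, -0.2, 0.0]
width: 0.201
grip_force: 0.0
```

```bash
python3 - <<'E'
from h import *
c=shot('wrist','w8.png'); save(c,'w8.pkl')
prof(c,'y@x0 z80 -10..30',(0,-10),(0,30),.08);prof(c,'y@x15',(15,-10),(15,30),.08);prof(c,'tabA',(28,-10),(28,30),.12);prof(c,'tabB',(-28,-10),(-28,30),.12)
togo([.477,.307,.39],1.335)
E
```

```text
y@x0 z80 -10..30 [232. 207.] [271. 207.] [228, 229, 228, 228, 228, 228, 228, 222, 195, 205, 241, 254, 255, 255, 255, 255, 254, 235, 233, 253, 255, 255, 255, 255, 254, 248, 209, 137, 124, 124, 124, 127, 144, 156, 190, 211, 214, 215, 214, 212, 214]
y@x15 [232. 221.] [271. 220.] [226, 225, 224, 224, 224, 223, 222, 219, 197, 174, 252, 254, 255, 255, 255, 255, 254, 237, 245, 254, 255, 255, 255, 255, 254, 249, 226, 193, 184, 179, 176, 170, 184, 182, 186, 207, 214, 216, 214, 213, 214]
tabA [230. 250.] [273. 250.] [126, 100, 66, 59, 60, 59, 59, 97, 167, 219, 248, 254, 255, 255, 255, 254, 254, 244, 214, 210, 217, 217, 217, 216, 215, 216, 215, 214, 214, 215, 215, 215, 216, 215, 214, 214, 192, 120, 67, 67, 67]
tabB [228. 192.] [274. 192.] [168, 180, 148, 120, 119, 120, 122, 121, 120, 122, 116, 127, 168, 190, 193, 193, 194, 189, 176, 186, 193, 194, 194, 195, 194, 190, 161, 127, 123, 124, 129, 148, 159, 191, 213, 215, 205, 176, 159, 152, 149]
t 17.38 tcp [ 0.4445 -0.1373  0.402 ] tooly 1.8443 tilt [ 0.012  -0.0047 -0.9999] q6 -2.197 F [ 3.5 -0.5  6.2] w 0.203 gf 0.0
shift [-151.2  419.1   10.3] turn 0.5093
```

Request:
{"fn": "drive_tool", "kwargs": {"increments": [{"delta_pos":[-8,21,0],"turn":0,"jaw":-0.6},{"delta_pos":[-13,36.5,0],"turn":0,"jaw":-0.4},{"delta_pos":[-13,36.5,0],"turn":0,"jaw":-0.2},{"delta_pos":[-13,36.5,0],"turn":0,"jaw":0},{"delta_pos":[-13,36.5,0],"turn":0,"jaw":0},{"delta_pos":[-13,36.5,0],"turn":0,"jaw":0},{"delta_pos":[-13,36.5,0],"turn":0,"jaw":0},{"delta_pos":[-13,36.5,0],"turn":0,"jaw":0}]}}

```text
time: 18.05
tool_pos: [0.4627, 0.1585, 0.3917]
tcp_rot: [-0.428, 3.111, -0.0]
wrist_force: [1.3, -1.1, -0.3]
width: 0.499
grip_force: 0.0
```

Request:
{"fn": "drive_tool", "kwargs": {"increments": [{"delta_pos":[-13,36.5,0],"turn":0,"jaw":0},{"delta_pos":[-13,36.5,0],"turn":0,"jaw":0},{"delta_pos":[-13,36.5,0],"turn":0,"jaw":0},{"delta_pos":[-12,32.5,0],"turn":0.12,"jaw":0},{"delta_pos":[0,0,0],"turn":0.12,"jaw":0},{"delta_pos":[0,0,0],"turn":0.12,"jaw":0},{"delta_pos":[0,0,0],"turn":0.12,"jaw":0},{"delta_pos":[0,0,0],"turn":0.029,"jaw":0}]}}

```text
time: 18.72
tool_pos: [0.4737, 0.3076, 0.3911]
tcp_rot: [-0.376, -3.119, 0.001]
wrist_force: [1.2, -1.0, -0.4]
width: 0.501
grip_force: 0.0
```

Request:
{"fn": "drive_tool", "kwargs": {"increments": [{"delta_pos":[0,0,0],"turn":0,"jaw":0},{"delta_pos":[0,0,0],"turn":0,"jaw":0}]}}

```text
time: 18.88
tool_pos: [0.4738, 0.3071, 0.3914]
tcp_rot: [-0.367, -3.12, 0.0]
wrist_force: [-0.1, 0.3, -0.4]
width: 0.503
grip_force: 0.0
```

```bash
python3 - <<'E'
import h
from h import *
c=shot('wrist','w9.png'); save(c,'w9.pkl')
togo([.477,.307,.39],1.335)
ry=-.236; h.O=np.array([.46225,.24458]); h.EX=np.array([np.cos(ry),np.sin(ry)]);h.EY=np.array([-h.EX[1],h.EX[0]])
prof(c,'grip y 40..80',(0,40),(0,80),.158)
prof(c,'grip y x8',(8,40),(8,80),.158)
prof(c,'grip x -20..20',(-20,63),(20,63),.158)
prof(c,'shoulder y 40..80 x-30',(-30,40),(-30,80),.08)
prof(c,'shoulder y 60..100 x-30',(-30,60),(-30,100),.08)
prof(c,'x end',(20,70),(60,70),.08)
im=c['pixels'];cv2.imwrite('pics/w9b.png',cv2.resize(im[60:360,110:410,::-1],None,fx=2,fy=2,interpolation=cv2.INTER_CUBIC))
E
```

```text
t 18.93 tcp [0.4737 0.3071 0.3914] tooly 1.3365 tilt [ 0.e+00 -2.e-04 -1.e+00] q6 -0.805 F [0.1 0.8 0. ] w 0.5 gf 0.0
shift [-3.2  0.7  1.4] turn 0.0015
grip y 40..80 [222. 211.] [275. 211.] [119, 113, 105, 99, 105, 118, 132, 144, 153, 153, 147, 140, 134, 130, 139, 237, 255, 255, 255, 252, 201, 186, 194, 195, 195, 194, 195, 195, 191, 189, 251, 254, 254, 254, 254, 254, 253, 201, 148, 149, 151]
grip y x8 [222. 221.] [275. 221.] [100, 101, 102, 101, 100, 100, 107, 111, 112, 110, 108, 120, 138, 149, 142, 130, 121, 119, 123, 127, 204, 254, 255, 255, 255, 248, 209, 193, 190, 168, 121, 98, 101, 111, 122, 125, 122, 116, 113, 114, 117]
grip x -20..20 [253. 185.] [253. 235.] [157, 157, 157, 157, 157, 165, 186, 195, 197, 198, 197, 196, 196, 195, 196, 196, 196, 195, 195, 194, 195, 194, 195, 195, 195, 206, 254, 255, 255, 255, 255, 255, 255, 254, 252, 214, 149, 126, 111, 102, 102]
shoulder y 40..80 x-30 [229. 154.] [270. 154.] [238, 238, 238, 238, 238, 237, 229, 218, 213, 218, 200, 224, 254, 255, 255, 255, 255, 255, 255, 255, 255, 255, 255, 255, 253, 253, 235, 197, 196, 187, 167, 181, 192, 193, 191, 191, 192, 191, 190, 190, 191]
shoulder y 60..100 x-30 [250. 154.] [291. 154.] [255, 255, 255, 255, 253, 253, 235, 197, 196, 187, 167, 181, 192, 193, 191, 191, 192, 191, 190, 190, 191, 174, 139, 122, 121, 119, 120, 119, 105, 84, 74, 73, 71, 69, 65, 65, 62, 60, 61, 60, 60]
x end [260. 203.] [259. 238.] [190, 190, 189, 190, 189, 188, 189, 189, 188, 189, 189, 188, 189, 189, 188, 188, 188, 188, 188, 188, 187, 197, 207, 209, 209, 217, 250, 253, 253, 233, 172, 131, 131, 140, 143, 139, 132, 124, 117, 113, 112]
```

Request:
{"fn": "drive_tool", "kwargs": {"increments": [{"delta_pos":[-3.9,0.8,10],"turn":0,"jaw":0},{"delta_pos":[0,0,30],"turn":0,"jaw":0},{"delta_pos":[0,0,30],"turn":0,"jaw":0},{"delta_pos":[0,0,20],"turn":0,"jaw":0},{"delta_pos":[0,0,8],"turn":0,"jaw":-0.2},{"delta_pos":[0,0,0],"turn":0,"jaw":-0.4}], "grip_force": 80}}

```text
time: 19.43
tool_pos: [0.4767, 0.3061, 0.2904]
tcp_rot: [-0.368, -3.115, 0.006]
wrist_force: [0.0, 0.2, 0.2]
width: 0.305
grip_force: 0.0
```

Request:
{"fn": "drive_tool", "kwargs": {"increments": [{"delta_pos":[0,0,0],"turn":0,"jaw":-0.6},{"delta_pos":[0,0,0],"turn":0,"jaw":-0.7},{"delta_pos":[0,0,0],"turn":0,"jaw":-1},{"delta_pos":[0,0,0],"turn":0,"jaw":-1},{"delta_pos":[0,0,0],"turn":0,"jaw":-1},{"delta_pos":[0,0,0],"turn":0,"jaw":-1}]}}

```text
time: 19.93
tool_pos: [0.4781, 0.3059, 0.2956]
tcp_rot: [0.367, 3.118, -0.005]
wrist_force: [-0.9, -6.4, 2.2]
width: 0.107
grip_force: 77.8
```

```bash
python3 - <<'E'
from h import *
togo([.477,.307,.39],1.335); s=bot.read_state(); print(s['torque'].round(2))
E
```

```text
t 19.93 tcp [0.4781 0.3059 0.2956] tooly 1.3367 tilt [ 0.0014 -0.0031 -1.    ] q6 -0.808 F [-0.9 -6.4  2.2] w 0.107 gf 77.8
shift [  1.1   0.6 -94.4] turn 0.0017
[-1.63  0.26  0.09]
```

Request:
{"fn": "drive_tool", "kwargs": {"increments": [{"delta_pos":[0,-1,-8],"turn":0,"jaw":-1},{"delta_pos":[0,0,-20],"turn":0,"jaw":-1},{"delta_pos":[0,0,-32],"turn":0,"jaw":-1},{"delta_pos":[0,0,-35],"turn":0,"jaw":-1},{"delta_pos":[0,0,-30],"turn":-0.1,"jaw":-1},{"delta_pos":[0,0,0],"turn":-0.12,"jaw":-1},{"delta_pos":[0,0,0],"turn":-0.12,"jaw":-1},{"delta_pos":[0,0,0],"turn":-0.12,"jaw":-1}]}}

```text
time: 20.6
tool_pos: [0.4778, 0.3065, 0.4223]
tcp_rot: [-0.361, 3.115, 0.005]
wrist_force: [-0.9, -0.9, -0.4]
width: 0.105
grip_force: 77.9
```

```bash
python3 - <<'E'
from h import *
togo([*chw(0.6,32),.42],np.pi/2+yaw-.008); print(bot.read_state()['torque'].round(2))
E
```

```text
t 20.6 tcp [0.4778 0.3065 0.4223] tooly 1.8015 tilt [ 0.0051  0.0036 -1.    ] q6 -1.275 F [-0.9 -0.9 -0.4] w 0.105 gf 77.9
shift [ 109.1 -401.5    0.8] turn -0.0443
[-0.04  0.01  0.04]
```

Request:
{"fn": "drive_tool", "kwargs": {"increments": [{"delta_pos":[6,-22,0],"turn":0,"jaw":-1},{"delta_pos":[10.3,-38,0],"turn":0,"jaw":-1},{"delta_pos":[10.3,-38,0],"turn":0,"jaw":-1},{"delta_pos":[10.3,-38,0],"turn":0,"jaw":-1},{"delta_pos":[10.3,-38,0],"turn":0,"jaw":-1},{"delta_pos":[10.3,-38,0],"turn":0,"jaw":-1},{"delta_pos":[10.3,-38,0],"turn":0,"jaw":-1},{"delta_pos":[10.3,-38,0],"turn":0,"jaw":-1}]}}

```text
time: 21.27
tool_pos: [0.4651, 0.0064, 0.421]
tcp_rot: [-0.352, 3.117, -0.0]
wrist_force: [0.0, 0.0, -1.3]
width: 0.101
grip_force: 77.9
```

Request:
{"fn": "drive_tool", "kwargs": {"increments": [{"delta_pos":[10.3,-38,0],"turn":0,"jaw":-1},{"delta_pos":[10.3,-38,0],"turn":0,"jaw":-1},{"delta_pos":[10.4,-37.5,0],"turn":-0.044,"jaw":-1},{"delta_pos":[0,0,0],"turn":0,"jaw":-1},{"delta_pos":[0,0,0],"turn":0,"jaw":-1},{"delta_pos":[0,0,0],"turn":0,"jaw":-1}]}}

```text
time: 21.77
tool_pos: [0.4606, -0.1096, 0.42]
tcp_rot: [-0.418, 3.111, 0.0]
wrist_force: [-0.6, 0.6, -1.3]
width: 0.102
grip_force: 78.4
```

```bash
python3 - <<'E'
from h import *
c=shot('wrist','w10.png'); save(c,'w10.pkl')
togo([*chw(0.6,29),.42],np.pi/2+yaw-.006)
a=c['pixels'][:,:,::-1][60:310,130:400]; c2=shot('scene','s10.png')
b=c2['pixels'][:,:,::-1]; uv=proj(c2,[*chw(0,20),.1])[0]; print(uv)
u,v=uv.astype(int); b=b[max(0,v-60):v+65,max(0,u-60):u+70]
cv2.imwrite('pics/v10.png',np.hstack([cv2.resize(a,(432,400),interpolation=cv2.INTER_CUBIC),cv2.resize(b,(366,400),interpolation=cv2.INTER_CUBIC)]))
z=c['s']['tool_pos'][2]-.2876
prof(c,'shoulder y x-25 10..60',(-25,10),(-25,60),z+.072);prof(c,'grip y',(0,15),(0,55),z+.15); prof(c,'shoulder x',(-60,35),(-20,35),z+.072)
prof(c,'plates y x10',(-28,-10),(-28,30),.12);
E
```

```text
t 21.82 tcp [ 0.4606 -0.109   0.4197] tooly 1.8395 tilt [ 1.9e-03  3.0e-04 -1.0e+00] q6 -2.125 F [ 0.4  1.  -1. ] w 0.105 gf 78.4
shift [-2.6 -4.  -0.3] turn -0.0083
[275.74912848 157.57064122]
shoulder y x-25 10..60 [219. 183.] [295. 181.] [235, 234, 214, 252, 255, 255, 254, 248, 254, 254, 255, 255, 255, 255, 255, 255, 255, 255, 254, 254, 255, 254, 213, 236, 185, 200, 201, 201, 200, 199, 198, 198, 198, 187, 247, 206, 237, 206, 243, 214, 235]
grip y [214. 286.] [306. 284.] [42, 42, 42, 44, 42, 43, 43, 42, 43, 43, 42, 43, 47, 136, 184, 186, 187, 186, 187, 187, 186, 178, 89, 50, 43, 42, 44, 44, 44, 45, 43, 43, 43, 43, 43, 43, 42, 43, 42, 40, 41]
shoulder x [257. 128.] [257. 189.] [218, 206, 208, 168, 164, 179, 159, 159, 162, 161, 159, 161, 165, 165, 166, 166, 167, 166, 168, 197, 253, 255, 255, 255, 255, 255, 255, 255, 255, 255, 255, 255, 255, 255, 255, 255, 255, 255, 231, 204, 205]
plates y x10 [208. 156.] [251. 156.] [124, 120, 129, 193, 233, 240, 240, 240, 240, 240, 240, 240, 240, 221, 177, 253, 255, 255, 254, 254, 255, 255, 255, 255, 255, 254, 235, 181, 170, 170, 169, 168, 168, 167, 166, 167, 169, 170, 170, 170, 169]
```

View pics/v10.png

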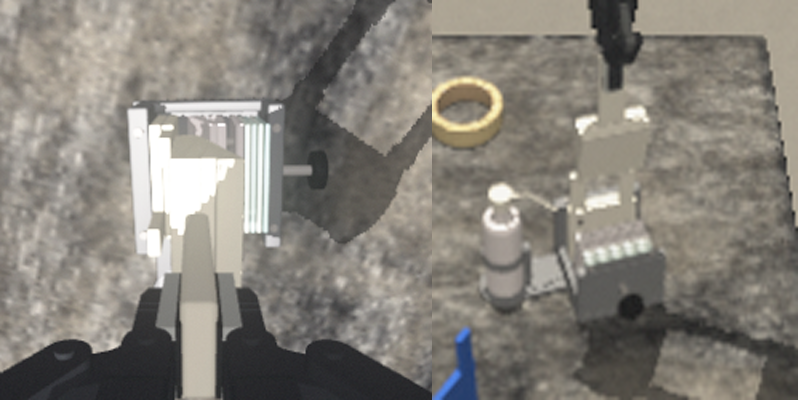

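The view shows the wedge upright in the grip, foot down, above the gap. Both plates are against the wall, the cap is back up, and the bystanders are untouched. I'll lower it a little clear of the tabs.

Request:
{"fn": "drive_tool", "kwargs": {"increments": [{"delta_pos":[-2.6,-3,0],"turn":-0.008,"jaw":-1},{"delta_pos":[0,0,15],"turn":0,"jaw":-1},{"delta_pos":[0,0,25],"turn":0,"jaw":-1},{"delta_pos":[0,0,25],"turn":0,"jaw":-1},{"delta_pos":[0,0,14],"turn":0,"jaw":-1},{"delta_pos":[0,-0.8,0],"turn":0,"jaw":-1},{"delta_pos":[0,-0.7,0],"turn":0,"jaw":-1},{"delta_pos":[0,0,0],"turn":0,"jaw":-1}]}}

```text
time: 22.53
tool_pos: [0.4649, -0.1128, 0.3408]
tcp_rot: [-0.435, 3.11, -0.0]
wrist_force: [-0.5, 0.4, -0.2]
width: 0.109
grip_force: 78.4
```

```bash
cat >> h.py <<'E'
def wedge():
    togo([*chw(0.6,28),.294],np.pi/2+yaw-.006); t,M,s=tool(); d=t[:2]-O
    print('chamber',(d@EX*1000).round(2),(d@EY*1000).round(2),'foot h above floor',((t[2]-.2876-.008)*1000).round(1),'Ftool',(M.T@s['wrist_force']).round(1),s['torque'].round(2))
E
python3 -c "
from h import *
wedge()"
```

```text
t 22.53 tcp [ 0.4649 -0.1128  0.3408] tooly 1.8487 tilt [ 1.3e-03 -1.0e-04 -1.0e+00] q6 -2.139 F [-0.5  0.4 -0.2] w 0.109 gf 78.4
shift [ 0.5 -0.1 46.8] turn 0.0009
chamber 1.09 28.14 foot h above floor 45.2 Ftool [0.4 0.5 0.2] [0.32 0.19 0.03]
```

Request:
{"fn": "drive_tool", "kwargs": {"increments": [{"delta_pos":[0,0,5],"turn":0,"jaw":-1},{"delta_pos":[0,0,5],"turn":0,"jaw":-1},{"delta_pos":[0,-0.3,5],"turn":0,"jaw":-1},{"delta_pos":[0,-0.3,3],"turn":0,"jaw":-1},{"delta_pos":[0,0,0],"turn":0,"jaw":-1},{"delta_pos":[0,0,0],"turn":0,"jaw":-1}]}}

```text
time: 23.03
tool_pos: [0.4641, -0.1138, 0.3211]
tcp_rot: [0.433, -3.111, -0.001]
wrist_force: [0.2, 3.3, -0.8]
width: 0.105
grip_force: 78.2
```

```bash
python3 -c "
from h import *
wedge()"
```

```text
t 23.03 tcp [ 0.4641 -0.1138  0.3211] tooly 1.8473 tilt [-1.1e-03  7.0e-04 -1.0e+00] q6 -2.14 F [ 0.2  3.3 -0.8] w 0.105 gf 78.2
shift [-0.6  0.5 27.1] turn -0.0005
chamber 0.02 27.49 foot h above floor 25.5 Ftool [-1.1  3.1  0.8] [0.7  0.16 0.1 ]
```

Request:
{"fn": "drive_tool", "kwargs": {"increments": [{"delta_pos":[0,0,2],"turn":0,"jaw":-1},{"delta_pos":[0,0,2],"turn":0,"jaw":-1},{"delta_pos":[0,0,2],"turn":0,"jaw":-1},{"delta_pos":[0,0,0],"turn":0,"jaw":-1},{"delta_pos":[0,0,0],"turn":0,"jaw":-1}]}}

```text
time: 23.45
tool_pos: [0.4645, -0.1139, 0.3162]
tcp_rot: [-0.434, 3.111, -0.0]
wrist_force: [-1.5, 2.5, 3.8]
width: 0.107
grip_force: 79.4
```

```bash
python3 -c "
from h import *
wedge()"
```

```text
t 23.45 tcp [ 0.4645 -0.1139  0.3162] tooly 1.8479 tilt [ 3.e-04 -2.e-04 -1.e+00] q6 -2.14 F [-1.5  2.5  3.8] w 0.107 gf 79.4
shift [-0.3  0.8 22.2] turn 0.0001
chamber 0.34 27.2 foot h above floor 20.6 Ftool [ 0.7  2.9 -3.8] [0.9  0.61 0.46]
```

Request:
{"fn": "drive_tool", "kwargs": {"increments": [{"delta_pos":[0,0,2],"turn":0,"jaw":-1},{"delta_pos":[0,0,2],"turn":0,"jaw":-1},{"delta_pos":[0,0,2],"turn":0,"jaw":-1},{"delta_pos":[0,0,2],"turn":0,"jaw":-1},{"delta_pos":[0,0,0],"turn":0,"jaw":-1},{"delta_pos":[0,0,0],"turn":0,"jaw":-1}]}}

```text
time: 23.95
tool_pos: [0.465, -0.114, 0.3089]
tcp_rot: [-0.433, 3.109, -0.001]
wrist_force: [-1.9, 4.1, 6.8]
width: 0.105
grip_force: 80.2
```

```bash
python3 -c "
from h import *
wedge()"
```

```text
t 23.95 tcp [ 0.465  -0.114   0.3089] tooly 1.8478 tilt [ 2.3e-03 -6.0e-04 -1.0e+00] q6 -2.14 F [-1.9  4.1  6.8] w 0.105 gf 80.2
shift [ 0.3  1.  14.9] turn -0.0
chamber 0.85 26.97 foot h above floor 13.3 Ftool [ 0.7  4.4 -6.8] [0.88 0.41 0.34]
```

Request:
{"fn": "drive_tool", "kwargs": {"increments": [{"delta_pos":[0,0,2],"turn":0,"jaw":-1},{"delta_pos":[0,0,2],"turn":0,"jaw":-1},{"delta_pos":[0,0,2],"turn":0,"jaw":-1},{"delta_pos":[0,0,2],"turn":0,"jaw":-1},{"delta_pos":[0,0,0],"turn":0,"jaw":-1},{"delta_pos":[0,0,0],"turn":0,"jaw":-1}]}}

```text
time: 24.45
tool_pos: [0.4655, -0.1139, 0.3019]
tcp_rot: [-0.433, 3.108, -0.001]
wrist_force: [-1.5, 5.7, 10.3]
width: 0.108
grip_force: 80.9
```

```bash
python3 - <<'E'
from h import *
wedge()
c=shot('wrist','w11.png')
prof(c,'press top y 30..60 z75 x30',(30,25),(30,65),.075); prof(c,'x-30',(-30,25),(-30,65),.075)
prof(c,'plates x-18',(-18,-10),(-18,30),.08); prof(load('w8.pkl'),'before x30',(30,25),(30,65),.075); prof(load('w8.pkl'),'before x-30',(-30,25),(-30,65),.075)
E
```

```text
t 24.45 tcp [ 0.4655 -0.1139  0.3019] tooly 1.8478 tilt [ 3.7e-03 -4.0e-04 -1.0e+00] q6 -2.14 F [-1.5  5.7 10.3] w 0.108 gf 80.9
shift [0.7 1.1 7.9] turn -0.0
chamber 1.31 26.93 foot h above floor 6.3 Ftool [ -0.1   5.8 -10.3] [1.23 0.55 0.38]
press top y 30..60 z75 x30 [252. 244.] [305. 244.] [151, 150, 150, 151, 150, 150, 150, 149, 146, 142, 92, 88, 122, 126, 126, 126, 126, 125, 126, 113, 72, 63, 61, 62, 62, 62, 61, 62, 82, 156, 167, 134, 130, 156, 174, 184, 186, 184, 160, 235, 252]
x-30 [251. 166.] [309. 165.] [255, 255, 255, 254, 254, 255, 255, 255, 255, 254, 230, 252, 252, 254, 254, 242, 196, 196, 195, 194, 195, 194, 187, 189, 191, 194, 202, 199, 196, 196, 163, 137, 141, 168, 182, 189, 189, 185, 183, 231, 246]
plates x-18 [200. 185.] [259. 184.] [233, 234, 235, 236, 236, 237, 237, 237, 225, 185, 231, 255, 254, 253, 254, 255, 255, 255, 255, 255, 255, 254, 235, 168, 160, 196, 199, 204, 204, 250, 228, 253, 255, 255, 255, 255, 255, 255, 254, 254, 222]
before x30 [266. 232.] [303. 231.] [213, 213, 213, 212, 182, 122, 82, 80, 92, 125, 137, 135, 136, 135, 136, 137, 139, 140, 175, 229, 253, 254, 255, 255, 255, 255, 255, 249, 225, 206, 185, 169, 166, 196, 237, 253, 255, 254, 254, 250, 248]
before x-30 [266. 177.] [305. 177.] [148, 148, 148, 147, 147, 149, 150, 149, 148, 148, 147, 147, 147, 148, 147, 158, 177, 188, 190, 189, 186, 187, 193, 197, 197, 197, 189, 168, 150, 143, 140, 135, 136, 145, 162, 177, 186, 187, 187, 201, 228]
```

```bash
python3 -c "
from workcell import bot
print(bot.finish_job())"
```

```text
the job is handed in; nothing more can be done
None
```

I handed in the job with every step done and no verdict returned: duster pressed and released, both plates flat against the end wall (gap about 24 mm), wedge still gripped and pushed in, and the pressure plate back about 3.5 mm of its 8 mm at about 10 N.

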